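# Take the mini keg's pressure with a stick gauge

### The arm

A 6-joint arm with a two-finger parallel gripper is mounted at the origin on the work surface. World frame = base frame: x ahead of the robot, y to its left, z up, the work surface at z = 0. Lengths are in mm, angles in degrees, forces in N, time in s.
With the tool pointing down it reaches from about 350 to 850 mm from the base axis. Payload 8.1 kg.
Tool frame: the origin (TCP) lies at the very end of the fingers, on their centre line; the grasp point (between the pads) lies 19 mm behind it; z points along the fingers, y is the direction in which the jaws open and shut (so a half turn about z gives the same grasp; the last joint's range is limited). The gripper opens to 85 mm and grips with 20 to 120 N. Pads are 22 mm wide; open, the fingers measure 114 mm over their backs; the gripper's body (76 mm by 85 mm) begins 54 mm behind the grasp point. The pads swing forward as they close: fully open they stand 13 mm farther back than shut.
Start: joints at [-77.601, 7.471, 85.268, -0, 87.261, -4.893], TCP at [178.364, -572.88, 231.292] pointing down, gripper open.
Joint ranges: [-169.43, 169.43], [-51.17, 129.36], [1.28, 143.12], [-76.62, 256.62], [0, 156.53], [-152.29, 152.29]. Speed limits (degrees/s): [136.94, 136.94, 159.86, 180, 180, 180].

### API

Orientations are given as [roll, pitch, yaw] about the fixed x, y, z axes, in that order (R = Rz(yaw) Ry(pitch) Rx(roll)).
In Python, from bench import r gives the robot as it stands.
- The arm moves only by the shell command python3 -m crank 'ROWS' [OPENING] [FORCE]. ROWS is JSON, a list that holds one entry, the list of rows, each a list of 6 numbers: the shift along the tool's x, y, z in m, then the turn, a rotation vector about the tool's x, y, z in rad. A call has 1 to 10 rows; each row is the pose to reach, as a shift and turn from the pose measured when the call began, along the tool's axes at that moment; what a row does not reach only later rows make up. A row lasts 1/8 s, in which the tool goes at most 62.5 mm and 10.7 degrees, less where a joint would pass 70% of its speed; a pose out of reach is approached as far as the arm can. A call with a gripper value outside its range is refused whole. OPENING is the closure, from 0 (fully open) to 1 (shut), set as the call begins (- or left out, the last holds). The fingers move at their own pace and stop on an object; FORCE is the grip in N (left out, the last holds). Time passes only in rows, so rows that repeat a pose let the fingers close. It gives the time, the measured TCP pose, the force and the opening at its end, in the units of the state.
- r.sense(): the state, without advancing time (a new reading comes with each control period).
- r.snapshot(name): name is "scene" or "side" or "wrist"; returns (picture, depth): 384x512x3 uint8, blue, green, red; 384x512 float32, mm along the optical axis (not along the pixel's ray), 0 where there is no reading.
- r.get_calibration(name): a dict with "mtx" (3x3 intrinsics, pixels), "k1" (the pictures are not rectified: a ray, as slopes to the right and down, at radius r is drawn at 1 + k1 r^2 times it, then the intrinsics apply), "cam_to_world" (4x4, takes a point from camera to world coordinates). Camera axes: x right, y down, z forward; pixel columns grow to the right and rows downward; lengths in mm; the calibration is good to about 2 mm. A picture is of the moment at which its call begins: read the wrist's pose just before it. get_calibration takes no time and is no camera call; for the wrist camera it gives the pose at the moment of the call.
- r.hand_in(): hands the job in, once; it reports no verdict.
Trained networks look in the newest picture that a camera, given by its name, has taken for a name from the list of things; names that differ only in an ending like _2 or _b are one class to them, and where a whole thing is asked for, a point or a joint stands for the part that bears it (a point fixed in the world has none). Each returns a list of dicts, best first, with "conf" (0 to 1); they miss things now and then, are a little off and sometimes report something else, mostly with a low value. They report only what shows in the picture. A call takes as long as a camera call. They do not tell look-alikes from the thing itself.
- r.look_for(thing, camera): "extent" ([left, top, right, bottom] in pixels, round what is visible of it).
- r.landmark_of(thing, camera): "pixel" ([column, row] in pixels: a listed point, or the origin of a listed thing).
The state is a dict: "time": time; "joint_pos": joint angles; "qd": joint speeds; "joint_efforts": joint torques, N m; "tool_pos": TCP position; "tcp_rot": TCP orientation; "ft_force": force on the tool from outside, world axes, zero at the start; "wrist_torque": the same for the moment, N m; "finger_gap": finger opening in mm.
Only numpy, scipy, OpenCV 4.12 (cv2) and the standard library are available. Lean on these libraries where they do the work, as an engineer would, in place of code of your own. Each camera call takes 0.05 s, during which the arm holds its last target.

### The job

Check the pressure in the little keg: take the stick gauge out of its open box by its head, press it squarely and fully down onto the tyre valve on top of the keg, firmly enough to seal but without forcing it, and keep it there for about a second, until the rod has stopped coming out. Then lift it off and lay it back in its box as it lay before, with the rod still out so that I can read it; do not touch the rod, and leave the keg and the other things standing where they are.

Things in the scene. Friction and masses are not known exactly. Their poses are not given: they have to be found in the camera images.
- gauge: Chrome stick pressure gauge with right-angle head, 75 g. Origin: centre of its round mouth, which faces down; z up through the head, x along the level 12 mm barrel (to 115 mm from the mouth, axis 27 mm above it). The mouth (collar 21 mm wide, 12 mm high) is a hole 9.4 mm wide, flaring to 13 mm at the rim, 9 mm deep, a sprung probe in it and a rubber washer at its bottom.
- gauge_head (a point): Point inside the gauge's head block, 28 mm straight above the mouth: where to grip. The block has flat sides 16 mm apart across the gauge's y, is 22 mm long along x and reaches from 12 to 40 mm above the mouth.
- read_rod: The white reading rod, 4.5 mm square with a round 8 mm end button, in the end of the barrel (+x end). Its origin is the gauge's origin shifted along x by as much as the rod is out.
- keg: Stainless steel mini keg, 100 mm across, loose, about 1.7 kg, origin in the middle of its underside, z up. It ends in a black screw cap (54 mm across, its top 146 to 158 mm above the base) with a tyre valve in the middle.
- keg_neck (a point): Point on the keg's axis at the top of its neck, 140 mm above the base. The brass valve stem stands upright on this axis, 7.8 mm thick, bare for 13 mm below its top; the cap is screwed down by more or less, so the top of the stem is anywhere from 26 to 38 mm above this point. Fully home, the gauge's mouth is 9 mm below the stem's top; off-centre, the stem also loads it sideways.
- rod_out (a joint): How far the reading rod stands out of the barrel, m: 0 at the start, at most 0.034. The keg's unknown pressure pushes it out 10 to 29 mm with the gauge fully down; friction (0.15 N) keeps it out after. Going down, probe and valve push back with up to 3 to 6 N; then the washer meets the stem and the force climbs steeply. It seals with 9 N or more in all; over 25 N cuts it.
- case: The gauge's grey plastic box, fixed, origin under the middle of its length, x along it: 168 by 60 mm (x from -90 to 78 mm), 26 mm high, its lid of the same size folded right back on the +y side. Walls have 58 mm wide thumb notches, down to 9 mm above the slab, on both sides of the head (round x = -55 mm).
- case_seat (a point): The spot in the box where the centre of the gauge's mouth rests: top of a 28 mm square pad, 6 mm above the slab; x points along the box, the way the barrel lies. 80 mm along x a cradle rib with a fork (16 mm wide, flaring to 24 mm) carries the barrel. The gauge starts within 2 mm of this place.
- mill: Chrome pepper mill, 54 mm across, 168 mm tall, origin under its middle. Leave alone.
- butter_dish: Lidded glass butter dish, 100 by 165 mm, 88 mm tall, origin under its middle. Leave alone.
- trivet: Slatted wooden trivet, 150 mm square, 18 mm thick, origin under its middle. Leave alone.
- silicone_lid: Olive silicone lid with a knob, 124 mm across, 22 mm high, lying on the trivet. Leave alone.
Not all that is in view belongs to the job. Several things have the shape of the gauge; the one meant has the colours described above.

How it is judged (in metres and radians):
On the way, in this order (a step that is already met when the one before it is completed fails the run):
1. the gauge is pressed squarely onto the valve with 9 to 25 N, the rod out and come to rest, for half a second (contact force between gauge and keg between 9 and 25 N and horizontal distance between gauge and keg_neck below 0.003 m and z of gauge in the frame of keg_neck below 0.031 m and angle between the z axis of gauge and the z axis of keg_neck, either way round below 0.1 rad and value of joint rod_out above 0.009 m and velocity of joint rod_out below 0.003 m/s), for 0.5 s.
2. the gauge is lifted clear of the valve with its rod still out (distance between gauge and keg_neck above 0.05 m and value of joint rod_out above 0.009 m), for 0.1 s.
At the end, for the whole second after the job is handed in: The gauge lies at rest in its box as before: mouth down on its pad (within 10 mm along and 8 mm across), level, barrel in the cradle within 0.12 rad of the box's length, rod out by more than 9 mm, let go; the keg stands upright within 20 mm of where it was (x of gauge in the frame of case_seat between -0.01 and 0.01 m and y of gauge in the frame of case_seat between -0.008 and 0.008 m and z of gauge in the frame of case_seat below 0.003 m and angle between gauge's own z axis and vertical below 0.12 rad and angle between the x axis of gauge and the x axis of case_seat, either way round below 0.12 rad and value of joint rod_out above 0.009 m and linear speed of each of gauge, keg below 0.02 m/s and angle between keg's own z axis and vertical below 0.03 rad and distance of keg from where it was at the start of the episode below 0.02 m); the robot touches nothing.
It fails at once if the gauge is forced on the keg with more than 25 N (contact force between gauge and keg above 25 N).
It fails at once if the robot touches the reading rod (contact force between any of the fingers, the arm and read_rod above 0.5 N).
It fails at once if the gauge is dropped (falls free by more than about 10 mm) (linear speed of gauge above 0.45 m/s and contact force between the fingers and gauge below 0.1 N).
It fails at once if the keg is shoved more than 20 mm or tipped (distance of keg from where it was at the start of the episode above 0.02 m or angle between keg's own z axis and vertical above 0.12 rad).
It fails at once if the mill, butter dish, trivet or silicone lid is moved more than 15 mm (distance of any of mill, butter_dish, trivet, silicone_lid from where it was at the start of the episode above 0.015 m).
It also fails if it takes over 67 s, if anything falls off the work surface, if the arm or the gripper's body presses on something with over 40 N, if the wrist force passes 120 N, or if a joint passes its speed limit or range.

## Working session

There is one attempt and no reset: what is moved stays moved. The work goes in short steps, Python scripts to look and compute and a shell command to move; the robot and the scene stay as the last step left them, time stands still between calls to the robot, and variables do not carry over. Pictures are saved under pics/ and viewed, and the job is handed in when it is done.

```bash
ls; mkdir -p pics; python3 - <<'E'
from bench import r
import cv2
print(r.sense())
for n in("scene","side","wrist"):
    p,d=r.snapshot(n); cv2.imwrite(f"pics/{n}0.png",p)
    for t in("gauge","keg","case"):
        print(n,t,[(x['conf'],x['extent']) for x in r.look_for(t,n)][:5])
    for t in("gauge","gauge_head","keg_neck","case_seat"):
        print(n,t,[(x['conf'],x['pixel']) for x in r.landmark_of(t,n)][:5])
E
```

```text
pics
{'time': 0.0, 'joint_pos': array([-7.76017531e+01,  7.51492079e+00,  8.53300511e+01, -3.39847286e-04,
        8.72603808e+01, -4.89305965e+00]), 'qd': array([ 0.06754255,  0.02940857, -0.01568681,  0.00931516,  0.02242321,
        0.00879113]), 'joint_efforts': array([ 2.33593317e-03, -5.69399929e+01, -5.00552666e+01, -6.69783572e-05,
        1.46810169e-02, -1.42044149e-05]), 'tool_pos': array([ 178.23929713, -572.34092958,  230.23897551]), 'tcp_rot': array([-1.79895002e+02, -8.64799225e-03,  1.72913152e+01]), 'ft_force': array([-0.382047  ,  0.80956648, -0.56730544]), 'wrist_torque': array([-0.01450841, -0.0157548 ,  0.02252146]), 'finger_gap': 85.55688398711034}
scene gauge [(0.74, [285.6, 180.4, 319.6, 203.3]), (0.53, [270.9, 171.3, 344.7, 235.3]), (0.45, [279.7, 116.8, 320.8, 127.3])]
scene keg [(0.87, [168.3, 212.5, 209.2, 256.3])]
scene case [(0.81, [270.4, 170.6, 343.7, 238.2])]
scene gauge [(0.63, [284.4, 123.5]), (0.56, [316.5, 184.6])]
scene gauge_head [(0.66, [315.1, 180.0]), (0.5, [284.1, 121.2])]
scene keg_neck [(0.63, [183.9, 217.6]), (0.21, [190.4, 321.8])]
scene case_seat [(0.89, [317.7, 190.5])]
side gauge [(0.61, [197.4, 218.1, 229.6, 269.6]), (0.56, [271.6, 346.3, 310.4, 383.6]), (0.22, [83.1, 203.1, 141.3, 248.7])]
side keg [(0.88, [271.7, 111.5, 317.7, 172.4]), (0.17, [157.1, 201.9, 244.3, 284.5])]
side case [(0.7, [159.8, 201.7, 241.4, 286.7]), (0.25, [143.2, 127.4, 216.7, 193.7])]
side gauge [(0.7, [199.4, 255.8]), (0.68, [289.7, 349.3]), (0.58, [205.9, 266.0])]
side gauge_head [(0.82, [297.5, 359.8]), (0.68, [202.5, 258.2])]
side keg_neck [(0.71, [296.3, 120.7])]
side case_seat [(0.9, [204.0, 267.2])]
wrist gauge []
wrist keg []
wrist case []
wrist gauge []
wrist gauge_head []
wrist keg_neck []
wrist case_seat []
```

View images.

View pics/scene0.png

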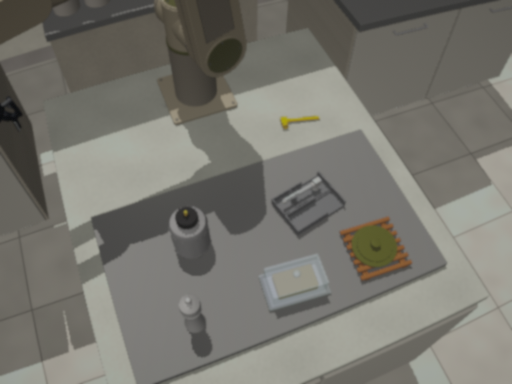

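View pics/side0.png

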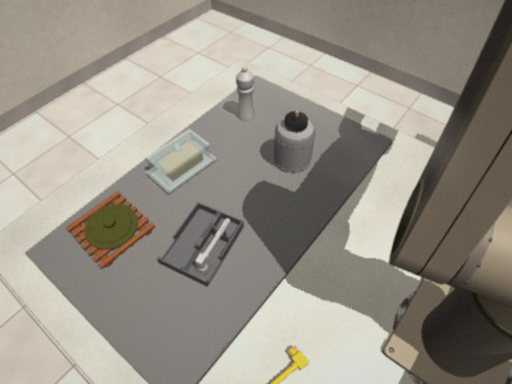

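```bash
cat > h.py <<'E'
import numpy as np, cv2
from bench import r
from scipy.spatial.transform import Rotation as R
def ray(name,px,c=None):
    c=c or r.get_calibration(name); K=np.array(c['mtx']); k=c['k1']; T=np.array(c['cam_to_world'])
    q=cv2.undistortPoints(np.array([[px]],float),K,np.array([k,0,0,0.]))[0,0]
    d=T[:3,:3]@np.array([q[0],q[1],1.]); return T[:3,3],d
def at_z(name,px,z,c=None):
    o,d=ray(name,px,c); return o+d*(z-o[2])/d[2]
def tri(l):
    A=np.zeros((3,3));b=np.zeros(3)
    for n,p in l:
        o,d=ray(n,p); d=d/np.linalg.norm(d);M=np.eye(3)-np.outer(d,d);A+=M;b+=M@o
    x=np.linalg.solve(A,b)
    res=[]
    for n,p in l:
        o,d=ray(n,p); d=d/np.linalg.norm(d);res.append(np.linalg.norm((np.eye(3)-np.outer(d,d))@(x-o)))
    return x,res
def proj(name,X,c=None):
    c=c or r.get_calibration(name);T=np.linalg.inv(np.array(c['cam_to_world']))
    return cv2.projectPoints((T@np.append(X,1))[:3].reshape(1,1,3),np.zeros(3),np.zeros(3),np.array(c['mtx']),np.array([c['k1'],0,0,0.]))[0][0,0]
def cloud(name,d,c=None):
    c=c or r.get_calibration(name);T=np.array(c['cam_to_world']);K=np.array(c['mtx'])
    v,u=np.mgrid[:d.shape[0],:d.shape[1]]
    q=cv2.undistortPoints(np.stack([u,v],-1).reshape(-1,1,2).astype(float),K,np.array([c['k1'],0,0,0.])).reshape(d.shape+(2,))
    P=np.concatenate([q,np.ones(d.shape+(1,))],-1)*d[...,None]
    return P@T[:3,:3].T+T[:3,3]
E
python3 - <<'E'
from h import *
for n in("scene","side","wrist"):
    print(n,np.round(r.get_calibration(n)['cam_to_world'],3).tolist(),r.get_calibration(n)['mtx'][0][0])
print('head',tri([("scene",[315.1,180]),("side",[202.5,258.2])]))
print('seat',tri([("scene",[317.7,190.5]),("side",[204,267.2])]))
print('neck',tri([("scene",[183.9,217.6]),("side",[296.3,120.7])]))
for n in("scene","side"):
    p=cv2.imread(f"pics/{n}0.png")
    a=p[160:245,260:360] if n=="scene" else p[190:290,140:250]
    cv2.imwrite(f"pics/{n}_crop0.png",cv2.resize(a,None,fx=6,fy=6,interpolation=cv2.INTER_CUBIC)[:600,:800])
E
```

```text
scene [[0.381, 0.782, -0.494, 1134.884], [0.924, -0.314, 0.218, -261.652], [0.015, -0.539, -0.842, 1208.275], [0.0, 0.0, 0.0, 1.0]] 492.3835711373874
side [[-0.781, -0.489, 0.388, 180.404], [-0.624, 0.623, -0.471, 405.023], [-0.011, -0.61, -0.792, 757.396], [0.0, 0.0, 0.0, 1.0]] 371.3048506912941
wrist [[0.298, -0.913, -0.278, 248.385], [-0.954, -0.285, -0.087, -550.406], [0.0, 0.292, -0.957, 373.907], [0.0, 0.0, 0.0, 1.0]] 269.7950847321807
head (array([495.76606314, 193.08417442,  60.78285396]), [np.float64(0.9466193986296582), np.float64(0.9466193986296382)])
seat (array([502.30624866, 197.71353637,  14.56476261]), [np.float64(6.71933796166808), np.float64(6.719337961668143)])
neck (array([ 528.70003594, -190.06920152,  153.46795193]), [np.float64(1.2630019539222277), np.float64(1.2630019539222657)])
```

View pics/scene_crop0.png

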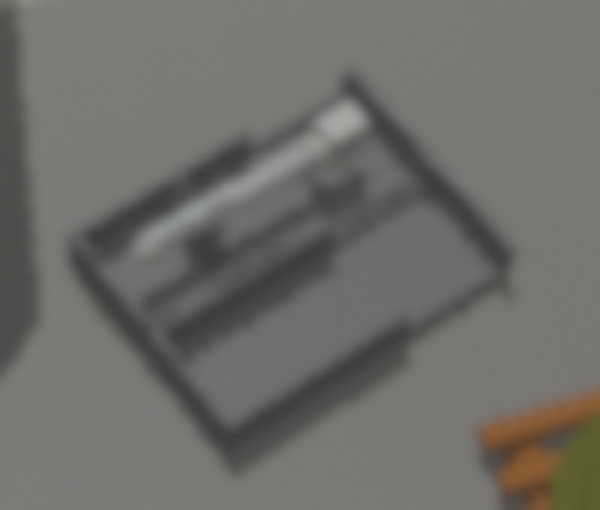

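View pics/side_crop0.png

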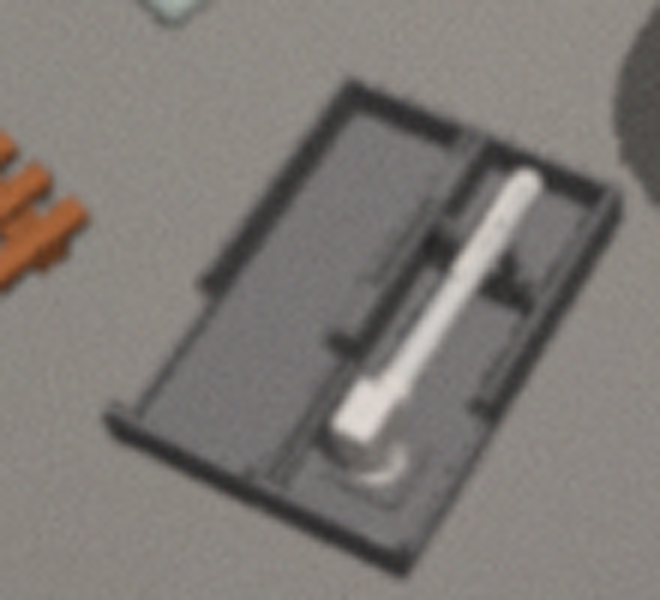

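```bash
python3 - <<'E'
from h import *
H=at_z("scene",[317,180.3],46);B=at_z("scene",[284.5,200.3],42)
print(H,B,np.degrees(np.arctan2(*(B-H)[1::-1])))
H=at_z("side",[140+365/6,190+405/6],46);B=at_z("side",[140+525/6,190+185/6],42)
print(H,B,np.degrees(np.arctan2(*(B-H)[1::-1])))
print(at_z("side",[204,267.2],8),at_z("scene",[317.7,190.5],8))
for n in("scene","side"):
    p,d=r.snapshot(n); P=cloud(n,d)
    print(n)
    # keg region
    for z0 in range(0,190,10):
        m=(abs(P[...,0]-530)<90)&(abs(P[...,1]+190)<90)&(P[...,2]>z0)&(P[...,2]<z0+10)&(d>0)
        if m.sum()>3: q=P[m]; print(z0,m.sum(),q.min(0).round(),q.max(0).round())
    m=(d>0)&(abs(P[...,0]-495)<60)&(abs(P[...,1]-190)<60)
    print(P[m][:,2].max(), P[m][P[m][:,2]>38].mean(0))
T=np.array(r.get_calibration("wrist")['cam_to_world']);s=r.sense()
Rt=R.from_euler('xyz',s['tcp_rot'],degrees=True).as_matrix()
print('cam in tool',Rt.T@(T[:3,3]-s['tool_pos']),Rt.T@T[:3,:3])
print(Rt)
E
```

```text
[491.02162467 204.3358499   46.        ] [515.04088259  92.37148231  42.        ] -77.89208552759759
[505.85116828 188.80472704  46.        ] [524.31277396  80.82729863  42.        ] -80.29758417292743
[501.19556017 190.37546707   8.        ] [502.68245772 205.78939829   8.        ]
scene
10 1127 [ 440. -280.   12.] [ 620. -100.   20.]
20 1328 [ 440. -280.   20.] [ 620. -100.   30.]
30 73 [ 536. -236.   30.] [ 582. -137.   40.]
40 57 [ 531. -236.   40.] [ 581. -140.   50.]
50 67 [ 534. -235.   50.] [ 582. -142.   60.]
60 61 [ 537. -235.   60.] [ 583. -140.   70.]
70 68 [ 534. -235.   70.] [ 581. -137.   80.]
80 68 [ 531. -235.   80.] [ 581. -144.   90.]
90 64 [ 535. -235.   91.] [ 580. -143.  100.]
100 65 [ 540. -234.  100.] [ 581. -141.  110.]
110 75 [ 498. -235.  110.] [ 581. -137.  120.]
120 129 [ 509. -235.  120.] [ 582. -136.  130.]
130 330 [ 488. -234.  130.] [ 581. -138.  140.]
140 248 [ 492. -229.  140.] [ 577. -142.  150.]
150 50 [ 513. -214.  150.] [ 561. -157.  160.]
160 333 [ 504. -213.  160.] [ 561. -159.  170.]
170 19 [ 518. -206.  170.] [ 546. -180.  179.]
180 12 [ 530
[... 671 characters left out ...]
 [ 482. -229.  130.] [ 573. -139.  140.]
140 158 [ 492. -214.  140.] [ 566. -146.  150.]
150 74 [ 502. -197.  150.] [ 555. -157.  160.]
160 268 [ 501. -212.  160.] [ 554. -156.  170.]
170 16 [ 522. -190.  171.] [ 535. -179.  178.]
180 11 [ 525. -186.  181.] [ 531. -180.  187.]
67.72202620646522 [507.25292858 183.14640168  51.22517125]
cam in tool [  73.51774169   -0.64397241 -142.59189173] [[ 1.01395861e-03 -9.56516116e-01 -2.91677719e-01]
 [ 9.99999413e-01  8.58620556e-04  6.60570226e-04]
 [-3.81405582e-04 -2.91678218e-01  9.56516425e-01]]
[[ 9.54801371e-01  2.97244583e-01  2.21217608e-05]
 [ 2.97244583e-01 -9.54801371e-01 -4.91029680e-06]
 [ 1.96623284e-05  1.12639317e-05 -1.00000000e+00]]
```

```bash
python3 - <<'E'
from h import *
H=at_z("scene",[317,180.3],65);B=at_z("scene",[284.5,200.3],58)
print(H,B,np.degrees(np.arctan2(*(B-H)[1::-1])))
H=at_z("side",[140+365/6,190+405/6],65);B=at_z("side",[140+525/6,190+185/6],58)
print(H,B,np.degrees(np.arctan2(*(B-H)[1::-1])))
for n in("scene","side"):
    p,d=r.snapshot(n); P=cloud(n,d)
    m=(d>0)&(abs(P[...,0]-420)<30)&(abs(P[...,1]-100)<80); print('slab',n,np.median(P[m][:,2]))
print(at_z("side",[204,267.2],25),at_z("scene",[317.7,190.5],25))
E
```

```text
[501.54700643 196.71822834  65.        ] [523.54444523  87.51467066  58.        ] -78.61102206656017
[497.15911428 194.57948962  65.        ] [516.62117743  88.07800838  58.        ] -79.64404479604342
slab scene 19.817158838033833
slab side 18.96433644353465
[493.91842906 195.24472736  25.        ] [511.63659661 199.1688275   25.        ]
```

```bash
python3 -m crank '[[[0.02,-0.024,-0.01,0,0,-0.146],[0.056,-0.067,-0.02,0,0,-0.292],[0.092,-0.110,-0.03,0,0,-0.438],[0.128,-0.153,-0.03,0,0,-0.584],[0.164,-0.196,-0.03,0,0,-0.73],[0.2,-0.239,-0.03,0,0,-0.876],[0.236,-0.282,-0.03,0,0,-1.022],[0.272,-0.325,-0.03,0,0,-1.168],[0.308,-0.368,-0.03,0,0,-1.314],[0.344,-0.411,-0.03,0,0,-1.46]]]' 0
cat > to.py <<'E'
import sys; from h import *
# world target x y z (mm) yaw -> shift in tool axes (m) and rotvec
def to(x,y,z,yaw,roll=180,pitch=0):
    s=r.sense(); Rt=R.from_euler('xyz',s['tcp_rot'],degrees=True)
    Rg=R.from_euler('xyz',[roll,pitch,yaw],degrees=True)
    print('at',s['tool_pos'].round(1),s['tcp_rot'].round(2),'F',s['ft_force'].round(2),'gap',round(s['finger_gap'],1),'t',s['time'])
    print('shift',(Rt.inv().apply(np.array([x,y,z])-s['tool_pos'])/1000).round(4),'rot',(Rt.inv()*Rg).as_rotvec().round(4))
if __name__=='__main__': to(*map(float,sys.argv[1:]))
E
python3 to.py 499 195.5 190 101
```

```text
time: 2.65
tool_pos: [385.1, -76.5, 261.7]
tcp_rot: [179.9, 0.0, 101.2]
ft_force: [1.8, -0.8, -0.2]
finger_gap: 85.2
at [385.1 -76.5 261.7] [1.7993e+02 4.0000e-02 1.0121e+02] F [ 1.83 -0.85 -0.2 ] gap 85.2 t 2.65
shift [0.2447 0.1645 0.0717] rot [0.0013 0.0008 0.0036]
```

```bash
python3 -m crank '[[[0.04,0.027,0.01,0,0,0],[0.082,0.055,0.022,0,0,0],[0.124,0.083,0.034,0,0,0],[0.166,0.111,0.046,0,0,0],[0.208,0.139,0.06,0,0,0],[0.245,0.1645,0.0717,0.001,0.001,0.004],[0.245,0.1645,0.0717,0.001,0.001,0.004],[0.245,0.1645,0.0717,0.001,0.001,0.004]]]' 0
python3 - <<'E'
from h import *
s=r.sense();c=r.get_calibration("wrist")
p,d=r.snapshot("wrist"); cv2.imwrite("pics/w1.png",p); np.savez("w1.npz",d=d,T=c['cam_to_world'],K=c['mtx'],k=c['k1'])
print(s['tool_pos'],s['tcp_rot'],s['time'])
for t in("gauge","gauge_head","case_seat"):
    for x in r.landmark_of(t,"wrist"): print(t,x['conf'],x['pixel'],at_z("wrist",x['pixel'],{"gauge":25.5,"gauge_head":53.5,"case_seat":25.5}[t],c).round(1))
E
```

```text
time: 3.65
tool_pos: [498.8, 195.5, 190.0]
tcp_rot: [-180.0, 0.0, 101.0]
ft_force: [0.1, -0.2, 0.4]
finger_gap: 85.6
[498.77290888 195.5182784  189.96978313] [-1.79982662e+02  1.06896388e-02  1.01013254e+02] 3.65
gauge 0.97 [253.3, 177.7] [498.2 194.7  25.5]
gauge 0.97 [56.2, 122.1] [263.3 216.3  25.5]
gauge_head 0.92 [252.5, 180.2] [496.5 198.6  53.5]
case_seat 0.65 [460.9, 166.1] [740.6 257.6  25.5]
```

View pics/w1.png

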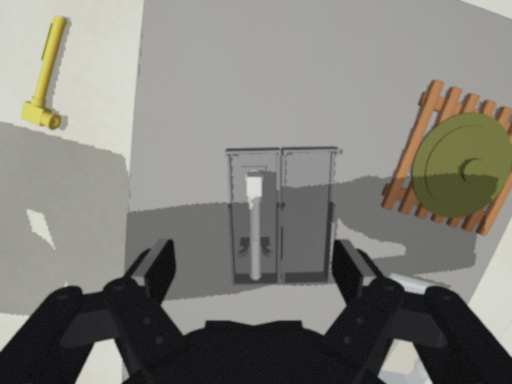

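```bash
python3 - <<'E'
from h import *
p=cv2.imread("pics/w1.png"); z=np.load("w1.npz"); c=dict(mtx=z['K'],k1=float(z['k']),cam_to_world=z['T'])
cv2.imwrite("pics/w1c.png",cv2.resize(p[140:295,220:350],None,fx=3.8,fy=3.8,interpolation=cv2.INTER_CUBIC))
P=cloud("wrist",z['d'],c)
m=np.zeros(z['d'].shape,bool); m[165:285,238:275]=1
m&=(P[...,2]>46)
q=P[m]; v,u=np.nonzero(m)
u_=np.array([np.cos(np.radians(-79)),np.sin(np.radians(-79))]);n_=np.array([-u_[1],u_[0]])
h=q[:,2]>60; print('head top n',h.sum(),'z',np.median(q[h,2]),'xy mean',q[h].mean(0), 'along',(q[h,:2]@u_).min(),(q[h,:2]@u_).max(),'across',(q[h,:2]@n_).min(),(q[h,:2]@n_).max())
for t in range(0,110,10):
    a=(q[:,:2]-np.array([498,197]))@u_; k=(a>t)&(a<t+10)
    print(t,k.sum(),(q[k][:,:2]@n_).mean().round(2) if k.any() else '',q[k][:,2].max() if k.any() else '')
mm=np.zeros_like(m); mm[:,:]=z['d']>0; mm[:130]=0;mm[200:]=0;mm[:,:150]=0;mm[:,230:]=0
mm2=np.zeros_like(m); mm2[180:220,160:215]=1; print('slab',np.median(P[mm2][:,2]))
for px in ([254,177],[254,185],[254,194],[256,260],[256,230]): print(px,P[px[1],px[0]].round(1))
E
```

```text
head top n 626 z 64.61041802786835 xy mean [505.74444425 163.1374129   71.27039429] along -171.5279594102848 12.606934478101566 across 508.8760668252014 547.5269442104267
0 145 526.97 67.73358818216792
10 97 527.21 67.77196783993332
20 89 527.09 60.96913599063919
30 91 527.18 60.43103279317353
40 83 527.63 59.87765438911208
50 81 527.65 60.73212242478337
60 88 527.56 63.57188642751021
70 178 529.04 64.52655988266577
80 214 527.62 64.69538051090257
90 81 528.25 63.33238897041008
100 75 528.97 63.576464275455805
slab 20.107040569827575
[254, 177] [496.8 205.3  65.8]
[254, 185] [498.5 196.9  65.5]
[254, 194] [500.3 187.7  66.3]
[256, 260] [518.  109.4  61.9]
[256, 230] [511.  145.   59.3]
```

View pics/w1c.png

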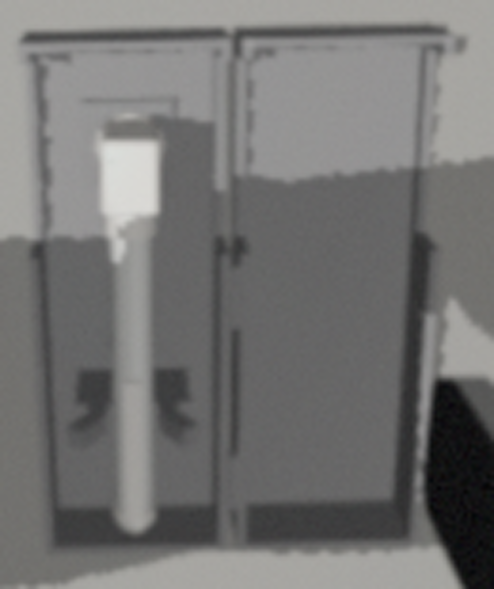

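```bash
python3 - <<'E'
from h import *
z=np.load("w1.npz"); c=dict(mtx=z['K'],k1=float(z['k']),cam_to_world=z['T'])
f=lambda x,y:[220+(x+.5)/3.8-.5,140+(y+.5)/3.8-.5]
for nm,x,y,h in(("head far",130,139,65.5),("head near",130,214,65.5),("headL",101,177,65.5),("headR",159,177,65.5),("headC",130,177,65.5),("bar1",136,300,58.5),("bar2",137,480,58.5)): print(nm,at_z("wrist",f(x,y),h,c).round(1))
B1=at_z("wrist",f(134,255),58.5,c);B2=at_z("wrist",f(137,500),58.5,c);print(np.degrees(np.arctan2(*(B2-B1)[1::-1])))
E
python3 to.py 499 197 120 101.3
```

```text
head far [496.5 206.   65.5]
head near [500.6 185.3  65.5]
headL [490.9 194.1  65.5]
headR [506.3 197.1  65.5]
headC [498.6 195.6  65.5]
bar1 [507.7 157.9  58.5]
bar2 [519.6  99.6  58.5]
-78.15520446384699
at [499.2 194.9 190.8] [ 1.7991e+02 -1.0000e-02  1.0091e+02] F [-1.05 -0.85  0.41] gap 85.6 t 3.85
shift [0.0021 0.0001 0.0708] rot [ 0.0016 -0.0002 -0.0069]
```

```bash
python3 to.py 498.6 195.6 39 101.5
python3 -m crank '[[[0.0009,0,0.02,0.0016,0,-0.009],[0.0009,0,0.05,0.0016,0,-0.01],[0.0009,0,0.08,0.0016,0,-0.01],[0.0009,0,0.10,0.0016,0,-0.01],[0.0009,0,0.12,0.0016,0,-0.01],[0.0009,0,0.14,0.0016,0,-0.01],[0.0009,0,0.1515,0.0016,0,-0.01],[0.0009,0,0.1515,0.0016,0,-0.01]]]' 0
python3 to.py 498.6 195.6 39 101.5
```

```text
at [499.2 194.9 190.8] [ 1.7991e+02 -1.0000e-02  1.0091e+02] F [-1.05 -0.85  0.41] gap 85.6 t 3.85
shift [ 0.0008 -0.0007  0.1518] rot [ 0.0016 -0.0002 -0.0104]
time: 4.85
tool_pos: [498.1, 195.3, 37.9]
tcp_rot: [-179.9, -0.0, 101.5]
ft_force: [0.7, 0.6, 0.8]
finger_gap: 85.2
at [498.1 195.3  37.9] [-179.85   -0.    101.46] F [0.67 0.65 0.82] gap 85.2 t 4.85
shift [ 0.0002  0.0005 -0.0011] rot [-0.0026 -0.     -0.0007]
```

```bash
python3 -m crank '[[[0,0,-0.001,0,0,0],[0,0,-0.001,0,0,0],[0,0,-0.001,0,0,0],[0,0,-0.001,0,0,0],[0,0,-0.001,0,0,0],[0,0,-0.001,0,0,0],[0,0,-0.001,0,0,0],[0,0,-0.001,0,0,0]]]' 1 70
python3 -c "
from bench import r
for i in range(4): s=r.sense(); print(s['time'],s['tool_pos'],s['ft_force'],s['wrist_torque'],s['finger_gap'])
import cv2; p,d=r.snapshot('wrist'); cv2.imwrite('pics/w2.png',p)
for i in range(1): s=r.sense(); print(s['time'],s['tool_pos'],s['ft_force'],s['wrist_torque'],s['finger_gap'])
"
```

```text
time: 5.85
tool_pos: [498.7, 195.5, 39.5]
tcp_rot: [-179.9, -0.0, 101.5]
ft_force: [-0.1, 0.7, 5.2]
finger_gap: 14.8
5.85 [498.65979198 195.47934984  39.51591481] [-0.1217637   0.7051481   5.21897293] [-0.04920611  0.05275658  0.02019939] 14.771396853858109
5.85 [498.65979198 195.47934984  39.51591481] [-0.1217637   0.7051481   5.21897293] [-0.04920611  0.05275658  0.02019939] 14.771396853858109
5.85 [498.65979198 195.47934984  39.51591481] [-0.1217637   0.7051481   5.21897293] [-0.04920611  0.05275658  0.02019939] 14.771396853858109
5.85 [498.65979198 195.47934984  39.51591481] [-0.1217637   0.7051481   5.21897293] [-0.04920611  0.05275658  0.02019939] 14.771396853858109
5.9 [498.65748947 195.49546572  39.5123967 ] [-0.60199846 -1.04959106  5.32305035] [-0.06385434  0.10083827 -0.00139751] 14.680308482965234
```

View pics/w2.png

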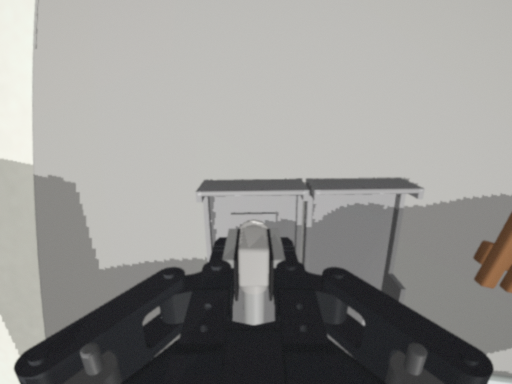

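```bash
python3 -m crank '[[[0,0,-0.005,0,0,0],[0,0,-0.02,0,0,0],[0,0,-0.045,0,0,0],[0,0,-0.08,0,0,0],[0,0,-0.12,0,0,0],[0,0,-0.16,0,0,0],[0,0,-0.2,0,0,0],[0,0,-0.225,0,0,0],[0,0,-0.225,0,0,0],[0,0,-0.225,0,0,0]]]' 1 70
python3 - <<'E'
from h import *
s=r.sense(); print(s['ft_force'],s['wrist_torque'],s['tool_pos'],s['finger_gap'])
for n in("wrist","side","scene"):
    p,d=r.snapshot(n); cv2.imwrite(f"pics/{n}3.png",p)
    for t in ("gauge_head","gauge","keg_neck","case_seat"):
        print(n,t,[(x['conf'],x['pixel']) for x in r.landmark_of(t,n)][:3])
p=cv2.imread("pics/side3.png"); 
E
```

```text
time: 7.15
tool_pos: [498.4, 195.4, 263.4]
tcp_rot: [-179.8, -0.0, 101.5]
ft_force: [0.9, 0.2, -1.6]
finger_gap: 15.1
[ 0.9198585   0.24874417 -1.55333534] [ 0.00710758 -0.03718662 -0.02025163] [498.40226017 195.37118158 263.39468172] 15.069864434337644
wrist gauge_head [(0.83, [249.6, 254.3]), (0.83, [76.5, 112.6])]
wrist gauge [(0.74, [254.4, 235.9]), (0.72, [91.0, 116.2])]
wrist keg_neck []
wrist case_seat [(0.68, [253.6, 164.8])]
side gauge_head [(0.75, [297.2, 362.7]), (0.62, [182.7, 198.0]), (0.52, [201.8, 266.7])]
side gauge [(0.73, [291.7, 349.9]), (0.53, [188.4, 208.7]), (0.24, [289.3, 160.3])]
side keg_neck [(0.6, [293.4, 120.8])]
side case_seat [(0.7, [201.7, 267.3])]
scene gauge_head [(0.68, [325.0, 129.4]), (0.61, [282.6, 119.1])]
scene gauge [(0.55, [286.7, 125.2]), (0.49, [327.9, 138.2])]
scene keg_neck [(0.82, [184.7, 219.4]), (0.52, [296.7, 195.7])]
scene case_seat [(0.73, [315.6, 188.6])]
```

View pics/wrist3.png

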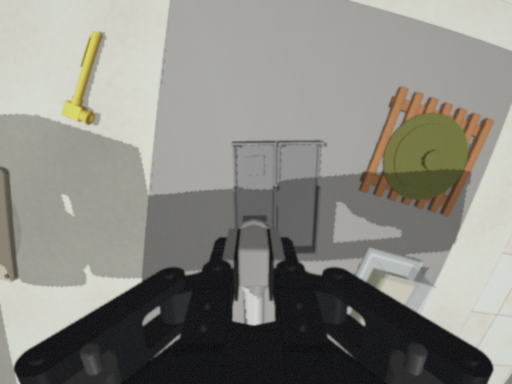

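View pics/side3.png

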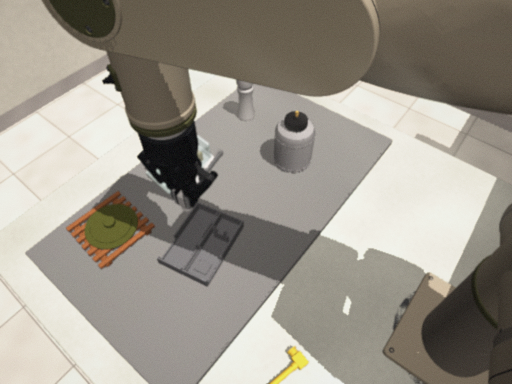

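View pics/scene3.png

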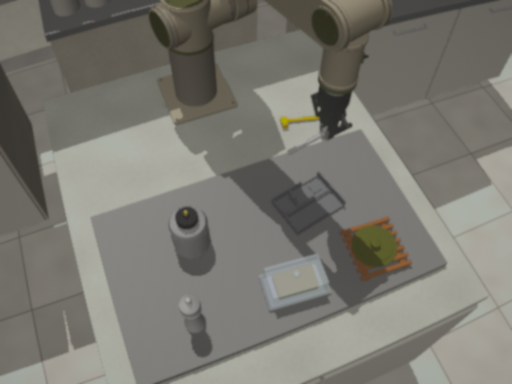

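```bash
python3 to.py 530 -185 310 101.5
```

```text
at [499.  195.5 264.6] [-1.7993e+02 -1.0000e-02  1.0147e+02] F [ 0.    0.49 -1.65] gap 14.6 t 7.9
shift [-0.3791 -0.0453 -0.0454] rot [-0.0013 -0.0001 -0.0006]
```

```bash
python3 -m crank '[[[-0.015,-0.002,-0.01,0,0,0],[-0.05,-0.006,-0.03,0,0,0],[-0.1,-0.012,-0.045,0,0,0],[-0.155,-0.018,-0.045,0,0,0],[-0.21,-0.025,-0.045,0,0,0],[-0.265,-0.032,-0.045,0,0,0],[-0.315,-0.038,-0.045,0,0,0],[-0.355,-0.042,-0.045,0,0,0],[-0.379,-0.045,-0.045,0,0,0],[-0.379,-0.045,-0.045,0,0,0]]]'
python3 -m crank '[[[0,0,0,0,0,0],[0,0,0,0,0,0],[0,0,0,0,0,0]]]'
python3 - <<'E'
from h import *
s=r.sense();c=r.get_calibration("wrist")
p,d=r.snapshot("wrist"); cv2.imwrite("pics/w4.png",p); np.savez("w4.npz",d=d,T=c['cam_to_world'],K=c['mtx'],k=c['k1'])
print(s['tool_pos'],s['tcp_rot'],s['time'],s['ft_force'])
for x in r.landmark_of("keg_neck","wrist"): print(x['conf'],x['pixel'],at_z("wrist",x['pixel'],160,c).round(1))
P=cloud("wrist",d,c)
m=(d>0)&(abs(P[...,0]-530)<60)&(abs(P[...,1]+185)<60)&(P[...,2]>172)&(P[...,2]<205)
v,u=np.nonzero(m)
q=P[m]; 
if len(q): print(len(q),q.max(0),q.min(0),q.mean(0),u.min(),u.max(),v.min(),v.max())
E
```

```text
time: 9.15
tool_pos: [529.7, -187.3, 310.0]
tcp_rot: [-179.9, 0.0, 101.3]
ft_force: [0.9, 0.9, -1.0]
finger_gap: 14.9
time: 9.52
tool_pos: [529.8, -186.6, 310.3]
tcp_rot: [-179.9, 0.0, 101.3]
ft_force: [-0.3, -0.8, -0.9]
finger_gap: 15.1
[ 529.77867168 -186.63658923  310.32159326] [-1.79934561e+02  3.57798576e-02  1.01346037e+02] 9.525 [-0.33447855 -0.8125904  -0.8984677 ]
0.61 [257.0, 177.6] [ 532.4 -183.2  160. ]
0.48 [254.4, 159.0] [ 525.4 -163.2  160. ]
108 [ 536.45034261 -179.815444    187.13451341] [ 524.988793   -190.62252751  172.04034754] [ 530.36554892 -184.46471708  179.74393693] 250 260 177 189
```

View pics/w4.png

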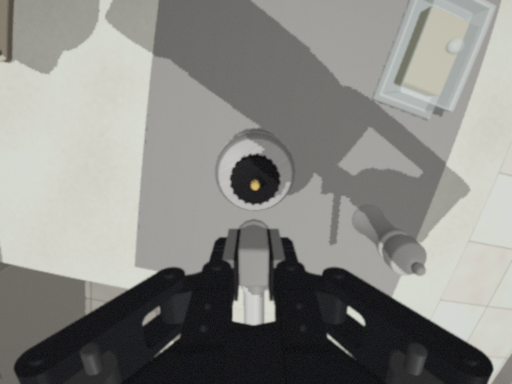

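```bash
python3 - <<'E'
from h import *
p=cv2.imread("pics/w4.png"); z=np.load("w4.npz"); c=dict(mtx=z['K'],k1=float(z['k']),cam_to_world=z['T'])
cv2.imwrite("pics/w4c.png",cv2.resize(p[120:250,205:305],None,fx=6,fy=6,interpolation=cv2.INTER_CUBIC)[:,:])
cv2.imwrite("pics/w4c.png",cv2.resize(p[150:250,205:305],None,fx=6,fy=6,interpolation=cv2.INTER_CUBIC))
hsv=cv2.cvtColor(p,cv2.COLOR_BGR2HSV); m=(hsv[...,1]>90)&(hsv[...,2]>60); m[:150]=0;m[200:]=0;m[:,:230]=0;m[:,280:]=0
v,u=np.nonzero(m); print(len(u),u.min(),u.max(),v.min(),v.max(),u.mean(),v.mean())
P=cloud("wrist",z['d'],c)
for a,b in sorted(zip(v,u)): print(b,a,P[a,b].round(1),end='; ')
# cap circle: z 160..172
mm=(P[...,2]>158)&(P[...,2]<172)&(abs(P[...,0]-530)<40)&(abs(P[...,1]+185)<40); q=P[mm]
print('\ncap',q.min(0),q.max(0),np.median(q[:,2]))
E
```

```text
100 250 260 179 190 254.68 184.81
254 179 [ 528.8 -182.2  173.3]; 255 179 [ 529.8 -181.8  174. ]; 252 180 [ 526.9 -183.6  173.7]; 253 180 [ 527.9 -183.   175. ]; 254 180 [ 528.8 -182.3  176.9]; 255 180 [ 529.8 -182.   177.4]; 256 180 [ 530.9 -182.2  175.7]; 257 180 [ 532.1 -182.4  174.2]; 251 181 [ 526.  -184.8  174. ]; 252 181 [ 527.1 -184.5  174.1]; 253 181 [ 527.9 -183.1  179. ]; 254 181 [ 528.8 -182.3  181.1]; 255 181 [ 529.8 -182.1  181.4]; 256 181 [ 530.9 -182.1  180.6]; 257 181 [ 532.  -182.4  178.6]; 258 181 [ 533.4 -183.4  173.7]; 250 182 [ 525.2 -186.3  173.3]; 251 182 [ 526.3 -186.1  173.2]; 252 182 [ 527.1 -184.3  179.3]; 253 182 [ 527.9 -183.   183.4]; 254 182 [ 528.9 -182.6  184.1]; 255 182 [ 529.8 -182.3  184.5]; 256 182 [ 530.8 -181.9  185.5]; 257 182 [ 531.9 -182.2  183.5]; 258 182 [ 533.1 -182.7  180.5]; 259 182 [ 534.6 -184.2  174. ]; 250 183 [ 525.4 -187.4  173.1]; 251 183 [ 526.5 -187.3  172.7]; 252 183 [ 527.1 -184.2  183.8]; 253 183 [ 528.  -183.6  185. ]; 254 183 [ 529.  -183.5  184.7]; 255 183 [ 530.  -183.1  185.5]; 256 183 [ 531.  -182.9  185.5]; 257 183 [ 
[... 1542 characters left out ...]
-188.5  185.8]; 255 188 [ 531.  -188.2  186.1]; 256 188 [ 532. -188.  186.]; 257 188 [ 533.  -187.6  186.7]; 258 188 [ 534.1 -187.7  185.7]; 259 188 [ 536.5 -192.4  167.8]; 251 189 [ 528.1 -195.7  166.4]; 252 189 [ 529.2 -195.3  167. ]; 253 189 [ 530.3 -195.2  166.6]; 254 189 [ 530.3 -189.6  185.5]; 255 189 [ 531.2 -189.2  186. ]; 256 189 [ 532.2 -188.8  186.8]; 257 189 [ 534.6 -194.4  166.3]; 258 189 [ 535.7 -194.2  166.1]; 253 190 [ 530.6 -196.5  166. ]; 254 190 [ 531.6 -196.2  166.3]; 255 190 [ 532.7 -196.1  165.8]; 256 190 [ 533.8 -195.8  166. ]; 257 190 [ 534.9 -195.6  166.1]; 
cap [ 502.84446241 -213.68540948  158.2233642 ] [ 558.55320937 -157.86125129  171.96722896] 166.10120277835097
```

View pics/w4c.png

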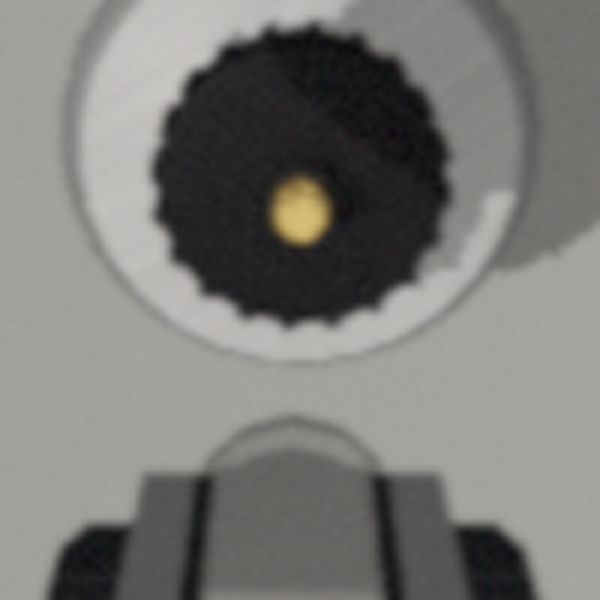

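```bash
python3 - <<'E'
from h import *
z=np.load("w4.npz"); c=dict(mtx=z['K'],k1=float(z['k']),cam_to_world=z['T'])
t=np.array([529.78,-186.64,310.3]);Rt=R.from_euler('xyz',[-179.93,0.04,101.35],degrees=True)
crop=lambda p:((p-[205,150]+.5)*6-.5).round(1)
for nm,o in (("far collar bottom",[10.5,0,13.3]),("L",[0,-10.5,13.3]),("R",[0,10.5,13.3]),("far collar top",[10.5,0,1.3]),("mouth c",[0,0,13.3]),("headtop farL",[11,-8,-26.7]),("headtop farR",[11,8,-26.7]),("headtop nearL",[-11,-8,-26.7])):
    print(nm,crop(proj("wrist",t+Rt.apply(o),c)))
S=at_z("wrist",[255.2,185.4],186,c);print('stem',S, 'in tool',Rt.inv().apply(S-t))
E
python3 - <<'E'
import cv2
p=cv2.imread("pics/w4.png");cv2.imwrite("pics/w4d.png",cv2.resize(p[200:330,205:305],None,fx=4.5,fy=4.5,interpolation=cv2.INTER_CUBIC))
E
```

```text
far collar bottom [298.7 412.1]
L [199.2 504. ]
R [397.7 504.2]
far collar top [299.2 459.5]
mouth c [298.5 504.2]
headtop farL [200.8 596.6]
headtop farR [400.2 596.8]
headtop nearL [205.3 827.5]
stem [ 530.67237902 -185.42430054  186.        ] in tool [  1.10308008   1.26603821 124.2978062 ]
```

View pics/w4d.png

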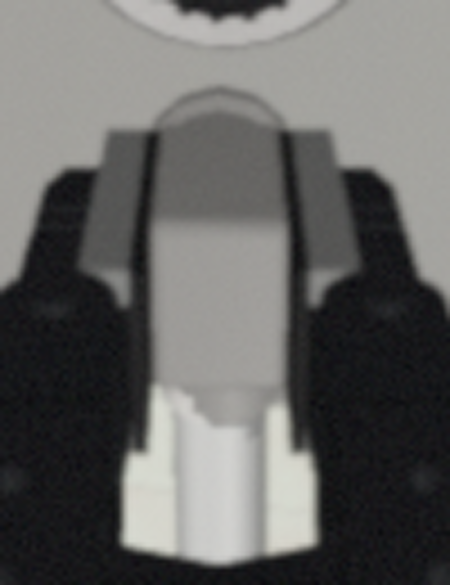

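```bash
python3 - <<'E'
from h import *
Rt=R.from_euler('xyz',[-179.93,0.04,101.35],degrees=True)
print(np.array([529.78,-186.64,310.3])+Rt.apply([1.2,1.9,0]))
E
python3 to.py 531.4 -185.9 212 101.5
```

```text
[ 531.40667906 -185.08954675  310.29684096]
at [ 529.8 -186.8  310.2] [-1.7993e+02  3.0000e-02  1.0134e+02] F [ 0.08 -0.69 -0.43] gap 14.8 t 9.625
shift [0.0006 0.0019 0.0982] rot [-0.0013  0.0005 -0.0028]
```

```bash
python3 -m crank '[[[0.0012,0.0019,0.01,-0.0013,0,0],[0.0012,0.0019,0.03,-0.0013,0,0],[0.0012,0.0019,0.055,-0.0013,0,0],[0.0012,0.0019,0.08,-0.0013,0,0],[0.0012,0.0019,0.095,-0.0013,0,0],[0.0012,0.0019,0.098,-0.0013,0,0],[0.0012,0.0019,0.098,-0.0013,0,0],[0.0012,0.0019,0.098,-0.0013,0,0]]]'
python3 - <<'E'
from h import *
s=r.sense();c=r.get_calibration("wrist")
p,d=r.snapshot("wrist"); cv2.imwrite("pics/w5.png",p); np.savez("w5.npz",d=d,T=c['cam_to_world'],K=c['mtx'],k=c['k1'])
print(s['tool_pos'].round(2),s['tcp_rot'].round(2),s['time'],s['ft_force'])
cv2.imwrite("pics/w5c.png",cv2.resize(p[180:280,205:305],None,fx=6,fy=6,interpolation=cv2.INTER_CUBIC))
t=s['tool_pos'];Rt=R.from_euler('xyz',s['tcp_rot'],degrees=True)
crop=lambda p:((p-[205,180]+.5)*6-.5).round(1)
for nm,o in (("far collar bottom",[10.5,0,13.3]),("mouth c",[0,0,13.3]),("stem top below mouth",Rt.inv().apply([0,0,186-t[2]])),("headtop farL",[11,-8,-26.7]),("headtop farR",[11,8,-26.7])):
    print(nm,crop(proj("wrist",t+Rt.apply(o),c)))
P=cloud("wrist",d,c)
hsv=cv2.cvtColor(p,cv2.COLOR_BGR2HSV); m=(hsv[...,1]>90)&(hsv[...,2]>60); m[:180]=0;m[250:]=0;m[:,:235]=0;m[:,275:]=0
q=P[m&(P[...,2]>182)]; print(len(q),np.median(q[:,2]),q.min(0),q.max(0))
E
```

```text
time: 10.62
tool_pos: [531.9, -185.6, 213.4]
tcp_rot: [179.9, 0.1, 101.3]
ft_force: [0.1, 0.1, -0.2]
finger_gap: 14.9
[ 531.93 -185.56  213.44] [1.7991e+02 1.0000e-01 1.0134e+02] 10.625 [ 0.07598537  0.07057979 -0.21940597]
far collar bottom [298.7 231.9]
mouth c [298.5 324. ]
stem top below mouth [297.7 269.5]
headtop farL [200.8 416.4]
headtop farR [400.2 416.6]
12 183.6800188166707 [ 527.07034523 -183.36872288  182.30375981] [ 531.83938568 -181.67391974  184.67129812]
```

View pics/w5c.png

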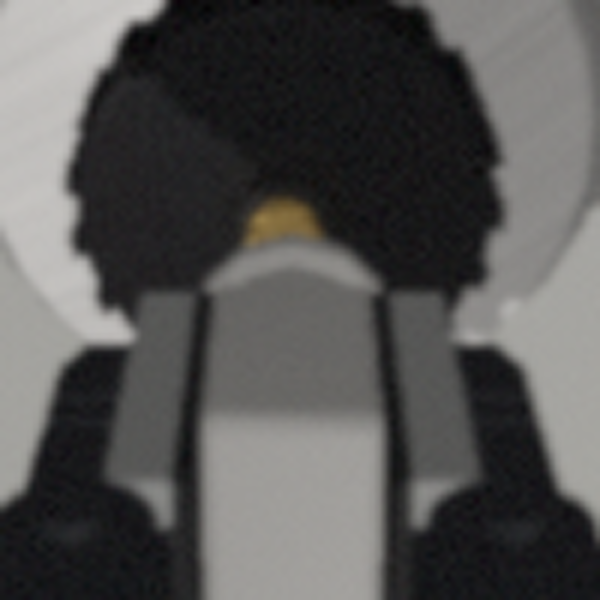

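```bash
python3 - <<'E'
from h import *
z4=np.load("w4.npz"); c4=dict(mtx=z4['K'],k1=float(z4['k']),cam_to_world=z4['T'])
z5=np.load("w5.npz"); c5=dict(mtx=z5['K'],k1=float(z5['k']),cam_to_world=z5['T'])
def tool(c): # tool from camera pose
    M=np.array([[0.00101,-.956516,-.291678],[.9999994,.00086,.00066],[-.00038,-.291678,.956516]]);o=np.array([73.518,-.644,-142.592])
    T=c['cam_to_world'];Rt=T[:3,:3]@M.T; return Rt,T[:3,3]-Rt@o
for c,rows in((c4,None),(c5,None)):
    Rt,t=tool(c); print('tool',t.round(2),R.from_matrix(Rt).as_euler('xyz',degrees=True).round(2))
R4,t4=tool(c4);R5,t5=tool(c5)
S=at_z("wrist",[255.2,185.4],186,c4)
for zb in (170,172,173,174,176):
    e=S+R4@[3.9,0,0]; e[2]=zb
    print(zb,proj("wrist",e,c4), 'w5 pred',proj("wrist",e,c5))
print('stem in tool5',R5.T@(S-t5))
E
```

```text
tool [ 529.33 -185.42  310.33] [-1.7987e+02  2.0000e-02  1.0135e+02]
tool [ 531.49 -184.37  213.46] [1.7997e+02 8.0000e-02 1.0134e+02]
170 [255.13303541 177.95960938] w5 pred [252.47546014 210.32554332]
172 [255.14245225 178.40795702] w5 pred [252.47108546 211.30224374]
173 [255.14720738 178.63436909] w5 pred [252.46886663 211.7977178 ]
174 [255.15199405 178.86229317] w5 pred [252.46662641 212.29803303]
176 [255.1616633  179.32273812] w5 pred [252.46208055 213.31347084]
stem in tool5 [-0.83227501 -1.02225998 27.45645398]
```

```bash
python3 - <<'E'
from h import *
for f,(cx,cy),tz,Rr in(("w4",(293,415),310.3,150),("w5",(293,235),213.45,180)):
    z=np.load(f+".npz"); c=dict(mtx=z['K'],k1=float(z['k']),cam_to_world=z['T']); P=cloud("wrist",z['d'],c)
    # head top region
    rr=Rr-150
    m=np.zeros(z['d'].shape,bool); m[255:275,245:263]=1; print(f,'head top z-tcp',np.median(P[m][:,2])-tz)
    px=[205+(cx+.5)/6-.5,Rr+(cy+.5)/6-.5]
    xd=np.array([np.cos(np.radians(101.4)),np.sin(np.radians(101.4)),0])
    yd=np.array([xd[1],-xd[0],0])
    for off in (13.3,13.8):
        e=at_z("wrist",px,tz-off,c); mth=e-10.5*xd
        S=at_z("wrist",[255.2,185.4],186,dict(mtx=np.load('w4.npz')['K'],k1=float(np.load('w4.npz')['k']),cam_to_world=np.load('w4.npz')['T']))
        print(off,'mouth',mth.round(2),'stem-mouth in tool',((S-mth)@xd).round(2),((S-mth)@yd).round(2))
E
```

```text
w4 head top z-tcp 26.59890715810866
13.3 mouth [ 529.26 -187.08  297.  ] stem-mouth in tool 1.34 1.72
13.8 mouth [ 529.3  -187.28  296.5 ] stem-mouth in tool 1.55 1.72
w5 head top z-tcp 26.58724487592127
13.3 mouth [ 531.45 -186.03  200.15] stem-mouth in tool 0.74 -0.64
13.8 mouth [ 531.49 -186.23  199.65] stem-mouth in tool 0.95 -0.64
```

```bash
python3 - <<'E'
from h import *
a=[];b=[];f=[];e=[]
for i in range(10):
    r.snapshot("wrist"); s=r.sense(); a.append(s['tool_pos']); f.append(s['ft_force']); e.append(s['tcp_rot']%360); b.append(r.get_calibration("wrist")['cam_to_world'][:3,3])
print(np.mean(a,0),np.std(a,0)); print(np.mean(f,0),np.std(f,0)); print(np.mean(e,0),np.std(e,0)); print(np.mean(b,0),np.std(b,0),s['time'])
E
```

```text
[ 531.4763933  -185.36188307  212.59791623] [0.18305743 0.08491961 0.36538927]
[ 0.14160299 -0.23439239 -1.1241215 ] [0.22768467 0.37127542 0.45741106]
[1.79968860e+02 5.25274066e-02 1.01338769e+02] [0.02832064 0.01995889 0.00167831]
[ 516.00485323 -112.10495633  355.14254618] [0.10537423 0.04823101 0.33814317] 11.175
```

```bash
python3 to.py 530.5 -184.8 211.5 101.4
```

```text
at [ 531.3 -185.3  212.2] [-1.8000e+02  3.0000e-02  1.0134e+02] F [ 0.17 -0.78 -0.62] gap 15.1 t 11.175
shift [ 0.0006 -0.0007  0.0007] rot [-0.      0.0006 -0.001 ]
```

```bash
python3 -m crank '[[[0.0006,-0.0008,0.0007,0,0.0006,-0.001],[0.0006,-0.0008,0.0007,0,0.0006,-0.001],[0.0006,-0.0008,0.0007,0,0.0006,-0.001],[0.0006,-0.0008,0.0007,0,0.0006,-0.001]]]'
python3 - <<'E'
from h import *
im=[];a=[]
for i in range(6):
    im.append(r.snapshot("wrist")[0].astype(float)); a.append(r.sense()['tool_pos'])
p=np.mean(im,0).clip(0,255).astype(np.uint8); print(np.mean(a,0),r.sense()['time'])
cv2.imwrite("pics/w6c.png",cv2.resize(p[195:255,220:290],None,fx=10,fy=10,interpolation=cv2.INTER_CUBIC))
p2,_=r.snapshot("side"); cv2.imwrite("pics/s6.png",cv2.resize(p2[60:180,220:360],None,fx=5,fy=5,interpolation=cv2.INTER_CUBIC))
E
```

```text
time: 11.68
tool_pos: [530.4, -184.9, 211.5]
tcp_rot: [180.0, -0.0, 101.4]
ft_force: [-0.1, -0.7, -1.4]
finger_gap: 15.1
[ 530.39537305 -184.85594663  211.49947302] 11.975
```

View pics/w6c.png

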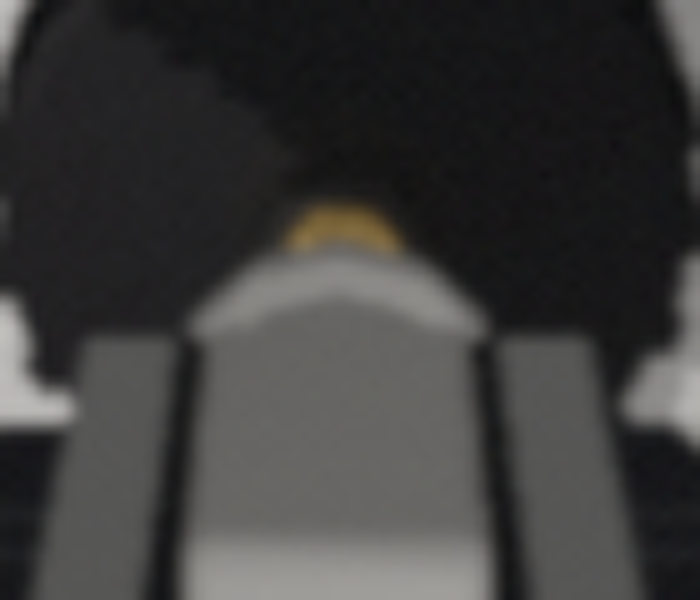

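View pics/s6.png

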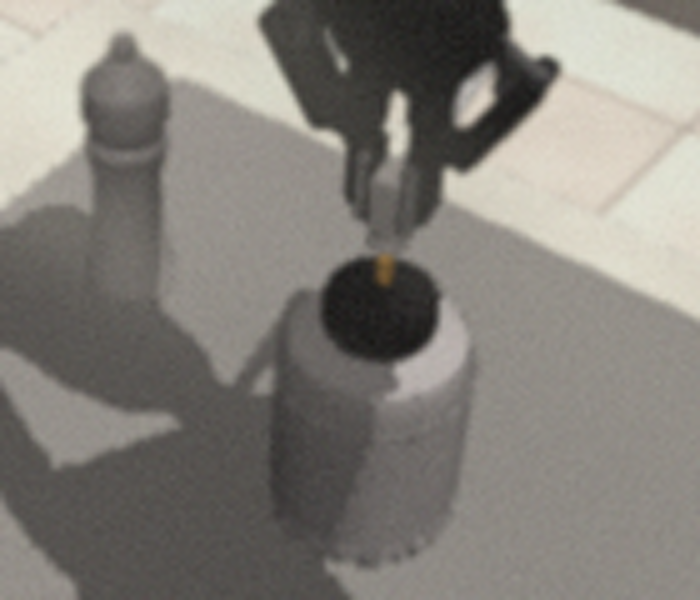

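```bash
python3 to.py 530.4 -184.85 200 101.4
```

```text
at [ 530.4 -184.9  211.5] [-180.    -0.   101.4] F [ 0.23 -0.19 -1.53] gap 14.9 t 12.025
shift [0.     0.     0.0115] rot [-0.     -0.     -0.0001]
```

```bash
python3 -m crank '[[[0,0,0.002,0,0,0],[0,0,0.005,0,0,0],[0,0,0.008,0,0,0],[0,0,0.0105,0,0,0],[0,0,0.0115,0,0,0],[0,0,0.0115,0,0,0],[0,0,0.0115,0,0,0]]]'
python3 to.py 530.4 -184.85 196 101.4
```

```text
time: 12.9
tool_pos: [530.5, -184.9, 200.1]
tcp_rot: [180.0, 0.0, 101.4]
ft_force: [0.2, -0.0, -1.6]
finger_gap: 15.2
at [ 530.5 -184.9  200.1] [179.99   0.   101.39] F [ 0.17 -0.01 -1.6 ] gap 15.2 t 12.9
shift [ 0.     -0.0001  0.0041] rot [ 0.0002  0.     -0.0001]
```

```bash
python3 -m crank '[[[0,0,0.001,0,0,0],[0,0,0.002,0,0,0],[0,0,0.003,0,0,0],[0,0,0.004,0,0,0],[0,0,0.004,0,0,0]]]'
python3 to.py 530.4 -184.85 194 101.4
python3 - <<'E'
from h import *
p2,_=r.snapshot("side"); cv2.imwrite("pics/s7.png",cv2.resize(p2[80:140,260:330],None,fx=10,fy=10,interpolation=cv2.INTER_CUBIC))
E
```

```text
time: 13.52
tool_pos: [530.5, -184.9, 196.2]
tcp_rot: [180.0, 0.0, 101.4]
ft_force: [-0.2, -0.5, 0.6]
finger_gap: 15.1
at [ 530.5 -184.9  196.2] [1.7998e+02 1.0000e-02 1.0140e+02] F [-0.18 -0.51  0.64] gap 15.1 t 13.525
shift [ 0.     -0.0001  0.0022] rot [ 0.0003  0.0001 -0.    ]
```

View pics/s7.png

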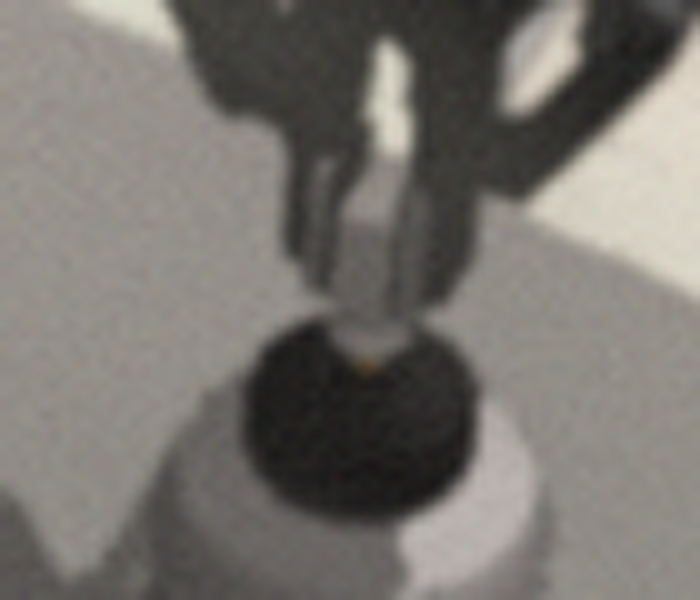

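```bash
python3 to.py 530.45 -184.9 194 101.4; python3 -m crank '[[[0,0,0.0006,0,0,0],[0,0,0.0012,0,0,0],[0,0,0.0018,0,0,0],[0,0,0.0022,0,0,0],[0,0,0.0022,0,0,0]]]'
python3 to.py 530.45 -184.9 192.5 101.4
```

```text
at [ 530.5 -184.9  196.2] [1.7998e+02 1.0000e-02 1.0140e+02] F [-0.64  0.42  0.56] gap 14.7 t 13.575
shift [ 0.     -0.0001  0.0022] rot [ 0.0003  0.0002 -0.0001]
time: 14.2
tool_pos: [530.6, -184.9, 194.2]
tcp_rot: [180.0, 0.0, 101.4]
ft_force: [-1.2, -0.0, 2.3]
finger_gap: 15.1
at [ 530.6 -184.9  194.2] [1.7997e+02 2.0000e-02 1.0140e+02] F [-1.22 -0.03  2.27] gap 15.1 t 14.2
shift [ 0.0001 -0.0001  0.0017] rot [ 0.0005  0.0004 -0.    ]
```

```bash
python3 -m crank '[[[0,-0.0002,0.0005,0,0,0],[0,-0.0002,0.001,0,0,0],[0,-0.0002,0.0015,0,0,0],[0,-0.0002,0.0017,0,0,0],[0,-0.0002,0.0017,0,0,0]]]'
python3 to.py 530.4 -184.9 191.5 101.4
```

```text
time: 14.82
tool_pos: [530.5, -185.0, 192.6]
tcp_rot: [180.0, 0.0, 101.4]
ft_force: [-0.3, 0.9, 5.1]
finger_gap: 15.0
at [ 530.5 -185.   192.6] [1.7995e+02 3.0000e-02 1.0140e+02] F [-0.34  0.89  5.09] gap 15.0 t 14.825
shift [ 0.0001 -0.0001  0.0011] rot [ 0.0008  0.0005 -0.    ]
```

```bash
python3 -m crank '[[[0,0,0.0002,0,0,0],[0,0,0.0004,0,0,0],[0,0,0.0006,0,0,0],[0,0,0.0006,0,0,0]]]'
python3 to.py 530.4 -184.9 191.5 101.4
```

```text
time: 15.32
tool_pos: [530.5, -185.0, 192.0]
tcp_rot: [180.0, 0.0, 101.4]
ft_force: [0.4, 0.4, 4.6]
finger_gap: 15.2
at [ 530.5 -185.   192. ] [1.7995e+02 3.0000e-02 1.0140e+02] F [0.42 0.38 4.6 ] gap 15.2 t 15.325
shift [ 0.0001 -0.0001  0.0005] rot [ 0.0008  0.0005 -0.    ]
```

```bash
python3 -m crank '[[[0,0,0.0002,0,0,0],[0,0,0.0004,0,0,0],[0,0,0.0006,0,0,0],[0,0,0.0006,0,0,0]]]'
python3 to.py 530.4 -184.9 191 101.4
```

```text
time: 15.82
tool_pos: [530.6, -185.0, 191.4]
tcp_rot: [180.0, 0.0, 101.4]
ft_force: [-0.1, 0.8, 4.7]
finger_gap: 15.2
at [ 530.6 -185.   191.4] [1.7995e+02 3.0000e-02 1.0139e+02] F [-0.06  0.76  4.72] gap 15.2 t 15.825
shift [ 0.0002 -0.0001  0.0004] rot [ 0.0009  0.0005 -0.0001]
```

```bash
python3 -m crank '[[[0,0,0.0002,0,0,0],[0,0,0.0004,0,0,0],[0,0,0.0005,0,0,0],[0,0,0.0005,0,0,0]]]'
python3 to.py 530.4 -184.9 191 101.4
```

```text
time: 16.32
tool_pos: [530.5, -185.0, 190.9]
tcp_rot: [180.0, 0.0, 101.4]
ft_force: [-0.9, 0.7, 4.3]
finger_gap: 15.0
at [ 530.5 -185.   190.9] [1.7995e+02 3.0000e-02 1.0140e+02] F [-0.94  0.73  4.34] gap 15.0 t 16.325
shift [ 0.0002 -0.0001 -0.0001] rot [ 0.0009  0.0005 -0.0001]
```

```bash
python3 -m crank '[[[0,0,0.0002,0,0,0],[0,0,0.0004,0,0,0],[0,0,0.0005,0,0,0],[0,0,0.0005,0,0,0]]]'
python3 to.py 530.4 -184.9 191 101.4
```

```text
time: 16.82
tool_pos: [530.6, -185.1, 190.7]
tcp_rot: [179.9, 0.0, 101.4]
ft_force: [-1.8, 0.4, 6.2]
finger_gap: 14.7
at [ 530.6 -185.1  190.7] [1.7994e+02 4.0000e-02 1.0140e+02] F [-1.78  0.37  6.15] gap 14.7 t 16.825
shift [ 0.0002 -0.0002 -0.0003] rot [ 0.0011  0.0007 -0.    ]
```

```bash
python3 -m crank '[[[0,-0.0001,0.0003,0,0,0],[0,-0.0001,0.0005,0,0,0],[0,-0.0001,0.0006,0,0,0],[0,-0.0001,0.0006,0,0,0]]]'
python3 to.py 530.4 -184.9 191 101.4
```

```text
time: 17.32
tool_pos: [530.6, -185.1, 190.6]
tcp_rot: [179.9, 0.1, 101.4]
ft_force: [-1.6, 1.2, 8.5]
finger_gap: 15.2
at [ 530.6 -185.1  190.6] [1.7992e+02 5.0000e-02 1.0140e+02] F [-1.65  1.19  8.49] gap 15.2 t 17.325
shift [ 0.0002 -0.0002 -0.0004] rot [ 0.0014  0.0009 -0.    ]
```

```bash
python3 -m crank '[[[0,-0.0001,0.0006,0,0,0],[0,-0.0001,0.0007,0,0,0],[0,-0.0001,0.0008,0,0,0],[0,-0.0001,0.0008,0,0,0]]]'
python3 - <<'E'
from h import *
f=[]
for i in range(6):
    p,_=r.snapshot("scene");f.append(r.sense()['ft_force'])
print(np.mean(f,0),np.std(f,0),r.sense()['time'],r.sense()['tool_pos'])
cv2.imwrite("pics/sc8.png",cv2.resize(p[150:250,130:250],None,fx=6,fy=6,interpolation=cv2.INTER_CUBIC))
p,_=r.snapshot("side");cv2.imwrite("pics/sd8.png",cv2.resize(p[60:140,240:350],None,fx=7,fy=7,interpolation=cv2.INTER_CUBIC))
E
```

```text
time: 17.82
tool_pos: [530.7, -185.1, 190.6]
tcp_rot: [179.9, 0.1, 101.4]
ft_force: [-2.7, 1.4, 8.8]
finger_gap: 14.7
[-2.41554459  1.66928024  9.19550001] [0.67179184 0.36156549 0.38770847] 18.125 [ 530.63400441 -185.10303533  190.58419417]
```

View pics/sc8.png

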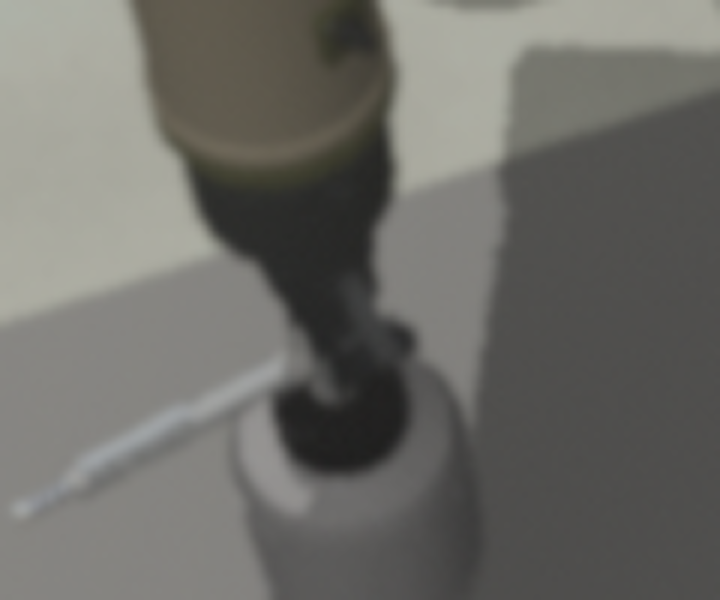

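View pics/sd8.png

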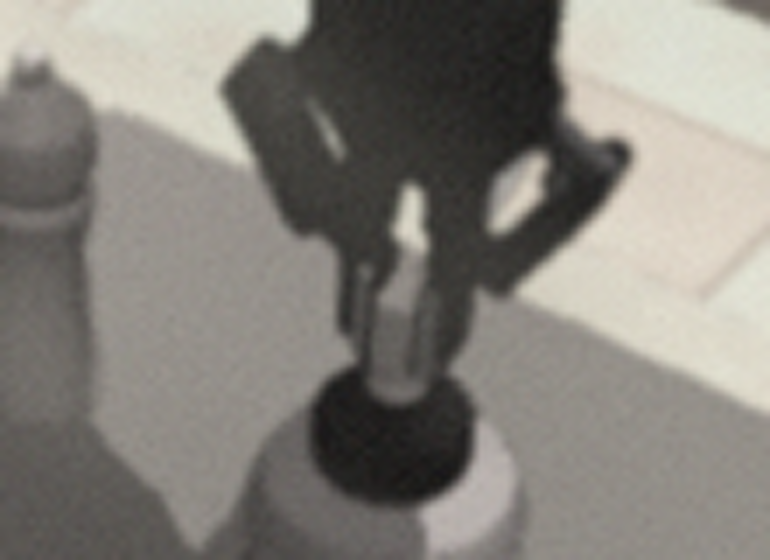

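```bash
python3 -m crank '[[[0.0002,-0.0003,0.0009,0,0,0],[0.0002,-0.0003,0.001,0,0,0],[0.0002,-0.0003,0.0011,0,0,0],[0.0002,-0.0003,0.0011,0,0,0]]]'
python3 - <<'E'
from h import *
f=[]
for i in range(8):
    p,_=r.snapshot("scene");f.append(r.sense()['ft_force'])
print(np.mean(f,0),np.std(f,0),r.sense()['time'],r.sense()['tool_pos'],r.sense()['tcp_rot'])
E
```

```text
time: 18.68
tool_pos: [530.6, -185.1, 190.6]
tcp_rot: [179.8, 0.1, 101.4]
ft_force: [-2.0, 1.6, 11.0]
finger_gap: 15.0
[-2.2546453   1.7033148  10.28727018] [0.55254337 0.49121803 0.40413272] 19.075 [ 530.65692066 -185.08705323  190.54850364] [1.79833513e+02 1.05933550e-01 1.01402578e+02]
```

```bash
python3 -m crank '[[[0.0002,-0.0004,0.0013,0,0,0],[0.0002,-0.0004,0.0015,0,0,0],[0.0002,-0.0004,0.0015,0,0,0],[0.0002,-0.0004,0.0015,0,0,0],[0.0002,-0.0004,0.0015,0,0,0],[0.0002,-0.0004,0.0015,0,0,0]]]'
python3 - <<'E'
from h import *
f=[];im=[]
for i in range(8):
    p,_=r.snapshot("scene");f.append(r.sense()['ft_force']);im.append(p.astype(float))
p=np.mean(im,0).astype(np.uint8)
print(np.mean(f,0),np.std(f,0),r.sense()['time'],r.sense()['tool_pos'],r.sense()['tcp_rot'])
cv2.imwrite("pics/sc9.png",cv2.resize(p[190:250,120:200],None,fx=10,fy=10,interpolation=cv2.INTER_CUBIC))
p,_=r.snapshot("wrist");cv2.imwrite("pics/w9.png",p)
E
```

```text
time: 19.82
tool_pos: [530.7, -185.1, 190.5]
tcp_rot: [179.8, 0.2, 101.4]
ft_force: [-1.9, 0.7, 11.5]
finger_gap: 15.2
[-2.8916737   1.85310593 12.37801507] [0.61195131 0.49867588 0.59061738] 20.225 [ 530.66826297 -185.09641574  190.53092702] [1.79758217e+02 1.57040742e-01 1.01408600e+02]
```

View pics/sc9.png

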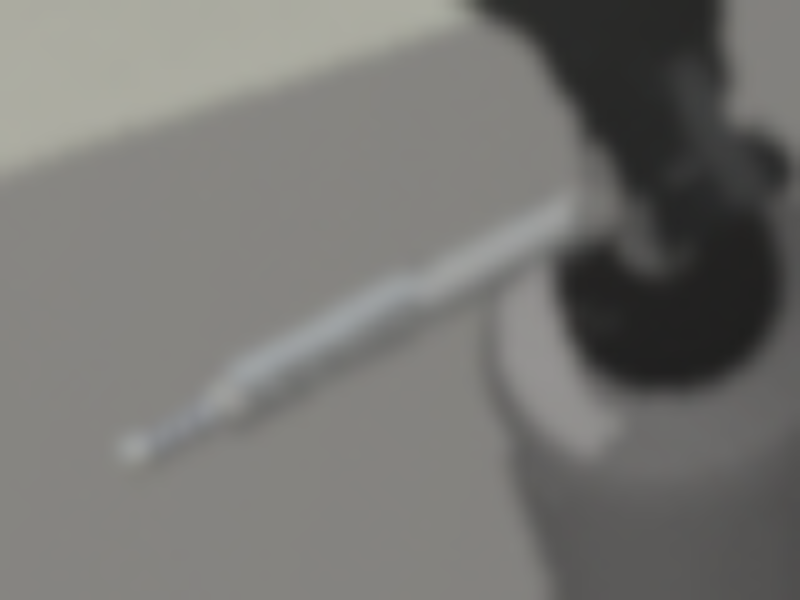

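View pics/w9.png

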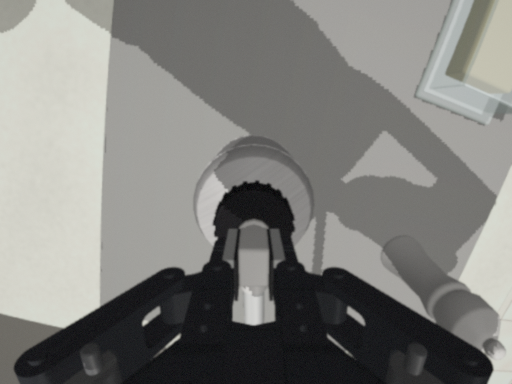

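```bash
python3 -c "
from h import *
f=[]
for i in range(12): r.snapshot('scene'); f.append(r.sense()['ft_force'])
print(np.mean(f,0),r.sense()['time'])
"
python3 -m crank '[[[0,0,-0.001,0,0,0],[0,0,-0.003,0,0,0],[0,0,-0.006,0,0,0],[0,0,-0.011,0,0,0],[0,0,-0.018,0,0,0],[0,0,-0.03,0,0,0],[0,0,-0.05,0,0,0],[0,0,-0.07,0,0,0],[0,0,-0.085,0,0,0],[0,0,-0.085,0,0,0]]]'
python3 - <<'E'
from h import *
s=r.sense();print(s)
for n in("scene","side","wrist"):
    c=r.get_calibration(n); p,d=r.snapshot(n);cv2.imwrite(f"pics/{n}10.png",p)
    if n=="wrist": np.savez("w10.npz",d=d,T=c['cam_to_world'],K=c['mtx'],k=c['k1']); cv2.imwrite("pics/w10c.png",cv2.resize(p[150:330,205:305],None,fx=3.3,fy=3.3,interpolation=cv2.INTER_CUBIC))
p=cv2.imread("pics/scene10.png");cv2.imwrite("pics/sc10.png",cv2.resize(p[130:260,110:240],None,fx=4.6,fy=4.6,interpolation=cv2.INTER_CUBIC))
p=cv2.imread("pics/side10.png");cv2.imwrite("pics/sd10.png",cv2.resize(p[30:180,230:360],None,fx=4,fy=4,interpolation=cv2.INTER_CUBIC))
E
```

```text
[-2.73689165  1.8692054  12.01923263] 20.875
time: 22.12
tool_pos: [531.2, -185.3, 277.8]
tcp_rot: [179.6, 0.3, 101.4]
ft_force: [-0.0, -0.0, -1.0]
finger_gap: 15.0
{'time': 22.125, 'joint_pos': array([-2.44662396e+01,  3.21717156e-01,  8.79225943e+01,  1.43080619e-02,
        9.12667154e+01, -3.58738435e+01]), 'qd': array([-0.03061036,  1.06910751,  2.41228688,  0.02333039, -1.0060438 ,
        0.03028407]), 'joint_efforts': array([ 8.77267448e-03, -5.20399940e+01, -5.18536735e+01, -1.76470529e-02,
        2.69863252e-01,  1.67925482e-04]), 'tool_pos': array([ 531.15169393, -185.33080677,  277.79132632]), 'tcp_rot': array([179.59539668,   0.27494857, 101.40701043]), 'ft_force': array([-0.01463517, -0.04583795, -0.99337974]), 'wrist_torque': array([ 0.03870368,  0.04245014, -0.01088131]), 'finger_gap': 14.963490456264827}
```

View pics/sc10.png

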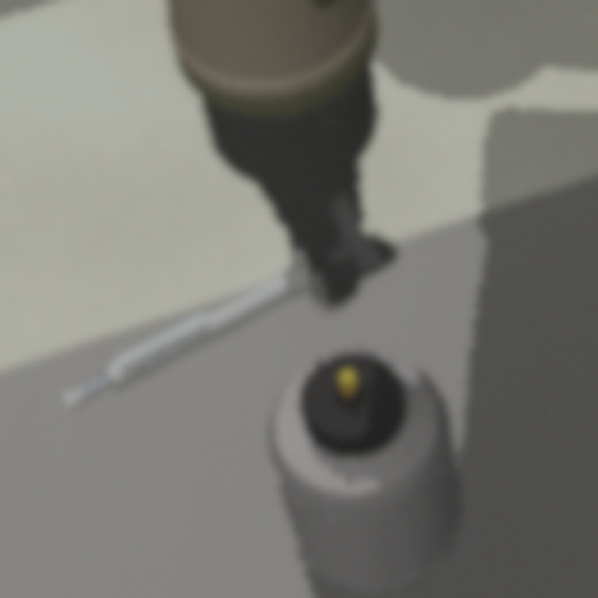

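View pics/w10c.png

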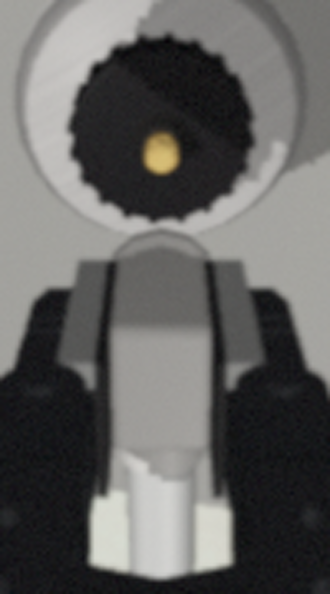

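View pics/sd10.png

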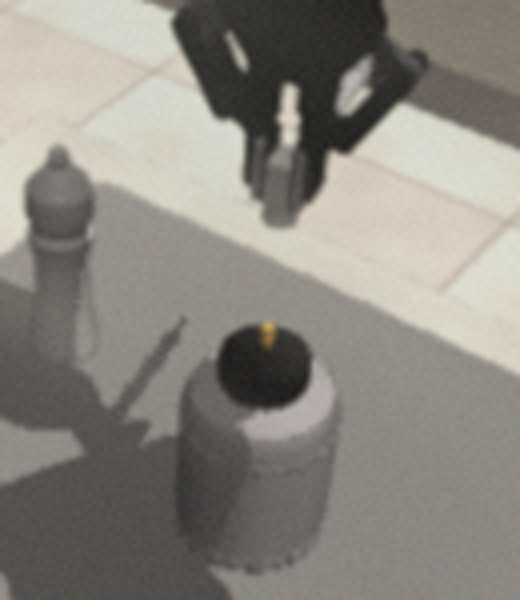

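```bash
python3 to.py 498.7 195.5 263 101.5
```

```text
at [ 529.9 -184.8  274.7] [1.7982e+02 1.1000e-01 1.0141e+02] F [-0.59 -0.33 -0.98] gap 14.9 t 22.275
shift [0.379  0.0446 0.011 ] rot [ 0.0032  0.002  -0.0016]
```

```bash
python3 -m crank '[[[0.015,0.002,0,0.003,0.002,-0.0016],[0.05,0.006,0,0.003,0.002,-0.0016],[0.1,0.012,0,0.003,0.002,-0.0016],[0.155,0.018,0,0.003,0.002,-0.0016],[0.21,0.025,0,0.003,0.002,-0.0016],[0.265,0.031,0,0.003,0.002,-0.0016],[0.315,0.037,0.003,0.003,0.002,-0.0016],[0.355,0.042,0.007,0.003,0.002,-0.0016],[0.379,0.0446,0.011,0.003,0.002,-0.0016],[0.379,0.0446,0.011,0.003,0.002,-0.0016]]]'
python3 to.py 498.7 195.5 160 101.5
```

```text
time: 23.52
tool_pos: [497.2, 197.6, 261.8]
tcp_rot: [-179.9, -0.0, 101.7]
ft_force: [-0.6, -0.5, -1.6]
finger_gap: 14.9
at [497.2 197.6 261.8] [-1.7987e+02 -2.0000e-02  1.0169e+02] F [-0.6  -0.47 -1.63] gap 14.9 t 23.525
shift [-0.0024  0.0013  0.1018] rot [-0.0022 -0.0003  0.0033]
```

```bash
python3 -m crank '[[[-0.0024,0.0013,0.02,-0.0022,0,0.003],[-0.0024,0.0013,0.05,-0.0022,0,0.003],[-0.0024,0.0013,0.08,-0.0022,0,0.003],[-0.0024,0.0013,0.12,-0.0022,0,0.003],[-0.0024,0.0013,0.15,-0.0022,0,0.003],[-0.0024,0.0013,0.17,-0.0022,0,0.003],[-0.0024,0.0013,0.18,-0.0022,0,0.003],[-0.0024,0.0013,0.182,-0.0022,0,0.003],[-0.0024,0.0013,0.182,-0.0022,0,0.003]]]'
python3 - <<'E'
from h import *
for n in("side","wrist","scene"):
    p,d=r.snapshot(n);cv2.imwrite(f"pics/{n}11.png",p)
p=cv2.imread("pics/side11.png");cv2.imwrite("pics/sd11.png",cv2.resize(p[150:300,130:270],None,fx=4,fy=4,interpolation=cv2.INTER_CUBIC))
E
python3 to.py 498.7 195.5 45 101.5
```

```text
time: 24.65
tool_pos: [499.2, 195.6, 80.7]
tcp_rot: [179.9, -0.0, 101.5]
ft_force: [0.2, -0.5, 0.2]
finger_gap: 15.1
at [499.3 195.7  80.9] [ 1.7990e+02 -3.0000e-02  1.0152e+02] F [-0.38 -0.46 -0.82] gap 14.7 t 24.8
shift [-0.0001 -0.0007  0.0359] rot [ 0.0017 -0.0004  0.0003]
```

View pics/sd11.png

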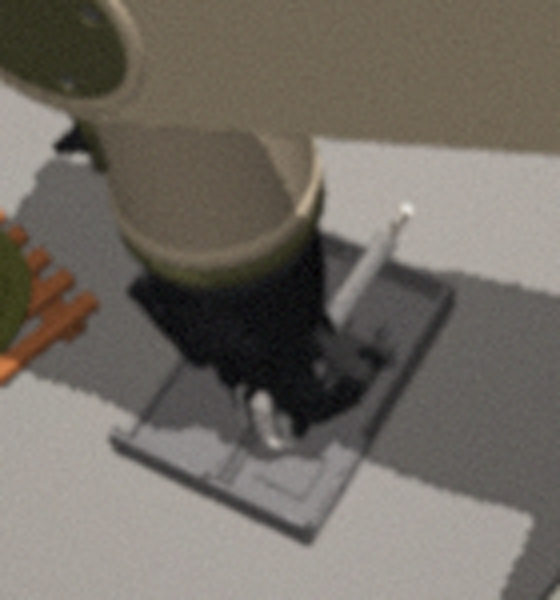

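View pics/wrist11.png

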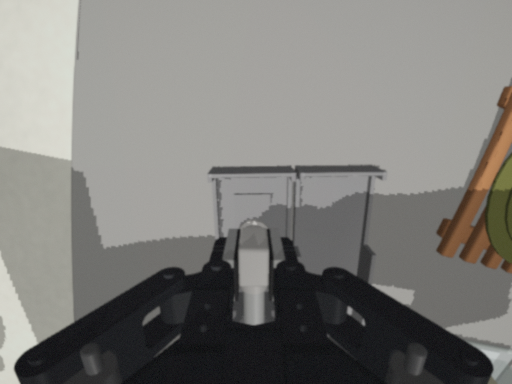

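```bash
python3 -m crank '[[[-0.0001,-0.0006,0.008,0.0017,0,0],[-0.0001,-0.0006,0.018,0.0017,0,0],[-0.0001,-0.0006,0.027,0.0017,0,0],[-0.0001,-0.0006,0.034,0.0017,0,0],[-0.0001,-0.0006,0.038,0.0017,0,0],[-0.0001,-0.0006,0.039,0.0017,0,0],[-0.0001,-0.0006,0.039,0.0017,0,0]]]'
python3 to.py 498.7 195.5 39.5 101.5
```

```text
time: 25.68
tool_pos: [498.9, 195.6, 42.1]
tcp_rot: [180.0, -0.0, 101.5]
ft_force: [0.1, 0.1, -1.0]
finger_gap: 15.1
at [498.9 195.6  42.1] [ 1.7998e+02 -3.0000e-02  1.0152e+02] F [ 0.06  0.13 -0.95] gap 15.1 t 25.675
shift [-0.     -0.0003  0.0026] rot [ 0.0003 -0.0005  0.0004]
```

```bash
python3 -m crank '[[[0,-0.0002,0.0008,0,0,0],[0,-0.0002,0.0016,0,0,0],[0,-0.0002,0.0022,0,0,0],[0,-0.0002,0.0024,0,0,0],[0,-0.0002,0.0024,0,0,0]]]'
python3 to.py 498.7 195.5 39.5 101.5
```

```text
time: 26.3
tool_pos: [498.7, 195.5, 39.6]
tcp_rot: [180.0, -0.0, 101.5]
ft_force: [-0.3, 0.1, -0.7]
finger_gap: 14.8
at [498.7 195.5  39.6] [ 1.7999e+02 -3.0000e-02  1.0152e+02] F [-0.34  0.07 -0.66] gap 14.8 t 26.3
shift [-0.     -0.      0.0001] rot [ 0.0002 -0.0005  0.0003]
```

Not quite in contact yet; small further steps.

```bash
python3 -m crank '[[[0,0,0.0004,0,0,0],[0,0,0.0008,0,0,0],[0,0,0.001,0,0,0],[0,0,0.001,0,0,0]]]'
python3 to.py 498.7 195.5 39.5 101.5
```

```text
time: 26.8
tool_pos: [498.8, 195.6, 39.4]
tcp_rot: [180.0, -0.0, 101.5]
ft_force: [-4.5, -2.0, 8.8]
finger_gap: 14.6
at [498.8 195.6  39.4] [ 1.7999e+02 -2.0000e-02  1.0152e+02] F [-4.52 -2.04  8.82] gap 14.6 t 26.8
shift [-0.     -0.0001 -0.0001] rot [ 0.0002 -0.0004  0.0004]
```

```bash
python3 -m crank '[[[0,0,0,0,0,0],[0,0,0,0,0,0],[0,0,0,0,0,0],[0,0,0,0,0,0],[0,0,0,0,0,0],[0,0,0,0,0,0],[0,0,0,0,0,0],[0,0,0,0,0,0]]]' 0
python3 -m crank '[[[0,0,-0.01,0,0,0],[0,0,-0.03,0,0,0],[0,0,-0.06,0,0,0],[0,0,-0.09,0,0,0],[0,0,-0.12,0,0,0],[0,0,-0.14,0,0,0],[0,0,-0.151,0,0,0],[0,0,-0.151,0,0,0],[0,0,-0.151,0,0,0]]]'
python3 - <<'E'
from h import *
for i in range(5): r.snapshot("wrist")
s=r.sense();c=r.get_calibration("wrist")
p,d=r.snapshot("wrist"); cv2.imwrite("pics/w12.png",p); np.savez("w12.npz",d=d,T=c['cam_to_world'],K=c['mtx'],k=c['k1'])
print(s['tool_pos'],s['tcp_rot'],s['time'],s['finger_gap'],s['ft_force'])
cv2.imwrite("pics/w12c.png",cv2.resize(p[140:315,220:350],None,fx=3.4,fy=3.4,interpolation=cv2.INTER_CUBIC))
z=d;P=cloud("wrist",d,c)
for px in ([254,177],[254,185],[254,194],[256,230],[256,260]): print(px,P[px[1],px[0]].round(1))
for n in("side","scene"):
    p,d=r.snapshot(n);cv2.imwrite(f"pics/{n}12.png",p)
p=cv2.imread("pics/side12.png");cv2.imwrite("pics/sd12.png",cv2.resize(p[180:300,130:270],None,fx=5,fy=5,interpolation=cv2.INTER_CUBIC))
E
```

```text
time: 27.8
tool_pos: [498.9, 195.6, 39.5]
tcp_rot: [180.0, -0.0, 101.5]
ft_force: [-0.5, -0.2, -0.6]
finger_gap: 85.6
time: 28.92
tool_pos: [498.1, 195.3, 189.1]
tcp_rot: [-179.9, -0.0, 101.5]
ft_force: [-0.6, 0.8, -1.7]
finger_gap: 85.8
[498.42637818 195.3693518  189.68268407] [-1.79943858e+02 -1.83361119e-02  1.01520318e+02] 29.175 85.28618532874007 [-0.23086547  0.9685543  -0.02332708]
[254, 177] [496.3 205.3  65.9]
[254, 185] [498. 197.  66.]
[254, 194] [500.  187.4  65.4]
[256, 230] [511.  144.9  58.8]
[256, 260] [518.4 109.4  61.5]
```

View pics/w12c.png

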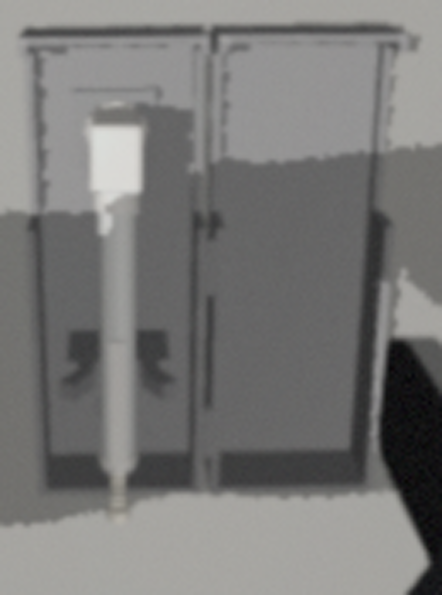

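View pics/sd12.png

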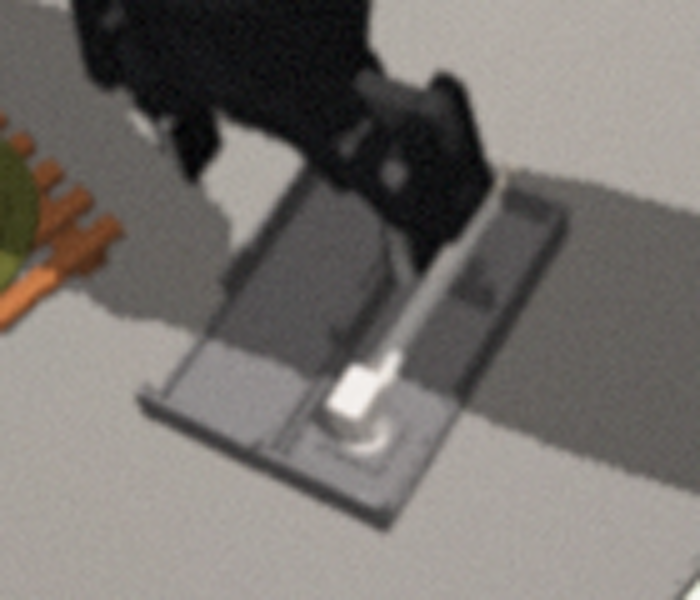

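View pics/scene12.png

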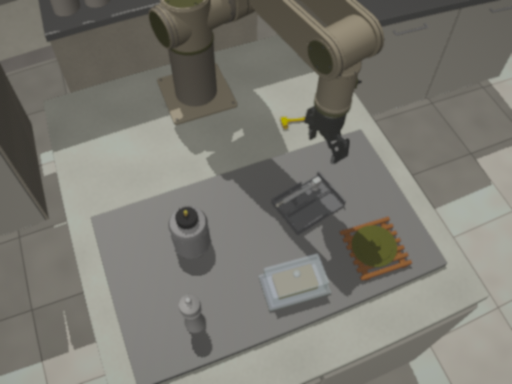

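```bash
python3 -c "
from bench import r
print(r.hand_in(), r.sense()['time'])"
```

```text
the job is handed in; nothing more can be done
the job is handed in; nothing more can be done
```

I took the chrome gauge by its head and pressed it onto the keg valve. The rod came out, and the gauge is now back in its box with the rod still out. I handed the job in at about 29 s of robot time; it reports no verdict.

- **Pressing:** The wrist sensor, allowing for the gauge's weight, showed about 13 to 14 N on the valve for over 1.5 s. The tool was tilted by about 0.3°.
- **Rod:** I judged from the pictures that it was out and had stopped moving. In the last wrist picture it stands roughly 15 mm or more clear of the barrel, but I have no exact measurement.
- **Back in the box:** The last wrist picture and depth agree with the gauge's starting place to about 1 mm. It lies level in the cradle, and the gripper is open about 125 mm above it.
- **Keg and other things:** By eye, the last scene picture shows the keg and the rest where they were. I did not measure them again.

Two checks disagreed a little. Estimates of the stem's sideways position differed by about 1 mm, so I lined up by the close wrist picture. A sideways force of about 3 N remained while pressing.

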